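# Check the clay hardness on a cup's foot

## Task

Turn the eight-sided clay cup over, without dropping it, so that it stands mouth-down on the flat board. Then draw the hardness tester from its wooden block, set its plunger on the ring mark in the middle of the upturned foot and, holding the tester upright, press lightly until the plunger is about half way in, never to its stop. Finish while still holding it pressed there for the reading, and leave the other things on the bench where they are.

Things in the scene. Friction and masses are not known exactly. Their poses are not given: they have to be found in the camera images.
- cup: eight-sided cup of stiff reddish clay, 0.15 to 0.3 kg, 64 mm over its flat sides, 70 mm high, wall 5 mm, standing mouth-up at first. Origin: centre of the underside of the foot; z from foot to mouth. The eight flat sides are 26 mm wide, upright from 16 mm above the origin to the rim, and face along its x, y and the diagonals between; it lies still on any of them
- cup_mark (a point): centre of the ring mark (a groove 16 mm across) in the middle of the cup's underside, 4 mm inside the foot ring (inner diameter 35 mm, outer 47 mm); on top when the cup is mouth-down
- ware_board: pale flat board lying fixed on the bench, 170 mm along its x, 262 mm along its y, 6 mm thick; origin: centre of its underside
- tester_block: fixed block of light wood 85 x 75 x 50 mm with one round upright hole, 23 mm wide and 46 mm deep, in the middle of its top; origin: centre of its underside
- tester: grey hand-held hardness tester, 0.15 to 0.3 kg, standing upright in the block. Housing 26 (x) x 34 (y) x 70 (z) mm, its underside resting on the block's top; origin: centre of the housing's underside, z up, dial on the -x face, flat grip faces at y = -17 and +17 mm, button on top to z = 79 mm. Below it a steel nose 18 mm across to z = -28 mm, and the plunger, 8 mm across, to z = -40 mm
- tester_tip (a point): rounded lower tip of the tester's plunger, 40 mm under the housing while the plunger is out; it moves with the plunger
- tester_plunger (a joint): how far the plunger is pushed up into the nose (m): 0 out, 0.010 at its stop. Spring: starts to move at 1 N, then 0.7 N per mm (4.5 N at half way). The needle on the dial turns clockwise with it and points straight up, into the thick graduations, at half way
- water_pot: bystander: dark lobed clay pot, 104 mm wide, 65 mm high; origin under its centre
- barrel_former: bystander: turned wooden barrel shape, 63 mm wide, 68 mm high; origin under its centre
- tiles: bystander: stack of test tiles 47 x 65 x 28 mm; origin under its centre
- mallet: bystander: wooden mallet lying on the bench, 74 x 189 x 58 mm, long along its y; origin under its centre
- rib: bystander: small kidney-shaped wooden rib 25 x 58 x 5 mm; origin under its centre
Things that resemble listed ones, but are neither listed nor needed, are in the scene too. What is shaped like the cup but pink is not meant.

How it is judged:
By the outcome, as a careful person would: the job done as asked, in the order asked, and still so for the second after the job is handed in, while the arm keeps its last pose, push and grip.
It also fails if it takes over 72 s, if anything falls off the work surface, if the arm or the gripper's body presses on something with over 40 N, if the wrist force passes 120 N, or if a joint passes its speed limit or range.

## Robot

A 6-joint arm with a two-finger parallel gripper is mounted at the origin on a cart in front of the work surface, level with it; the furniture and walls round the work are solid. World frame = base frame: x ahead of the robot, y to its left, z up, the work surface at z = 0. Lengths are in m, angles in rad, forces in N, time in s.
With the tool pointing down it reaches from about 0.375 to 0.975 m from the base axis. Payload 3.8 kg.
Tool frame: the origin (TCP) lies midway between the tips of the shut fingers; the grasp point (between the pads) lies 19 mm behind it; z points along the fingers, y is the line along which they close (so a half turn about z gives the same grasp; the last joint's range is limited). The gripper opens to 85 mm and grips with 20 to 120 N. Pads are 22 mm wide; open, the fingers measure 114 mm over their backs; the gripper's body (76 mm by 85 mm) begins 54 mm behind the grasp point. The pads swing forward as they close: fully open they stand 13 mm farther back than shut.
Start: joints at [-1.386, 0.264, 1.604, -0, 1.274, -0.037], TCP at [0.148, -0.658, 0.231] pointing down, gripper open.
Joint ranges: [-2.63, 2.63], [-0.94, 2.18], [0.31, 2.57], [-1.31, 4.45], [0, 2.66], [-2.55, 2.55]. Speed limits (rad/s): [2.57, 2.57, 3.14, 3.14, 3.14, 3.14].

## Interface

Orientations are given as a rotation vector (axis times angle).
In Python, from workcell import status, read_camera, workorder, masks_of gives the robot as it stands.
- The arm moves only by the tool drive_tool, never from a script. Its argument "rows" is a list of rows, each a list of 7 numbers: the turn, a rotation vector about the tool's x, y, z in degrees, then the shift along the tool's x, y, z in m, then the opening, from 0 (shut) to 1 (fully open). In form: [[ax, ay, az, tx, ty, tz, claw], ...]. A call has 1 to 8 rows; each row shifts and turns the commanded pose from where the row before left it, along the tool's axes as they then stand; what a row does not reach is not made up. A row lasts 1/12 s, in which the tool goes at most 41.7 mm and 7.16 degrees, less where a joint would pass 70% of its speed; a pose out of reach is approached as far as the arm can. A call is refused whole if a number of a shift passes 0.0417 or a number of a turn 7.16, either way. A call with a gripper value outside its range is refused whole. The fingers move at their own pace and stop on an object; "force" is the grip in N (left out, the last holds). Time passes only in rows, so rows that do not move let the fingers close. It gives the time, the measured TCP pose, the force, the opening and the grip force at its end, in the units of the state.
- status.read_state(): the state, without advancing time (a new reading comes with each control period).
- read_camera(name): name is "side" or "top"; returns a dict with "color" (420x560x3 uint8, red, green, blue), "intrinsics" (3x3 intrinsics, pixels), "world_from_camera" (4x4, takes a point from camera to world coordinates). Camera axes: x right, y up, looking along -z (the intrinsics and any distortion apply to the point x, -y, -z); pixel columns grow to the right and rows downward; lengths in m; the calibration is good to about 2 mm. A picture is of the moment at which its call begins. There is no depth.
- workorder.finish_job(): hands the job in; it is judged then, once.
Trained networks look in a picture, given as the dict that the camera call returned (one of the last four; its "shot" number tells which), for a name from the list of things; names that differ only in an ending like _2 or _b are one class to them, and where a whole thing is asked for, a point or a joint stands for the part that bears it (a point fixed in the world has none). Each returns a list of dicts, best first, with "score" (0 to 1); they miss things now and then, are a little off and sometimes report something else, mostly with a low value. They report only what shows in the picture. A call takes as long as a camera call. They do not tell look-alikes from the thing itself.
- masks_of(picture, name): "mask" (420x560 bool, what is visible of it) and "bbox" ([left, top, right, bottom] in pixels, round what is visible of it).
The state is a dict: "time": time; "q": joint angles; "joint_vel": joint speeds; "joint_torque": joint torques, N m; "tool_pos": TCP position; "tcp_rot": TCP orientation; "wrist_force": force on the tool from outside, world axes, zero at the start; "torque": the same for the moment, N m; "width": opening from 0.0 (shut) to 1.0 (fully open); "grip_force": force on a finger pad.
Only numpy, scipy, OpenCV 4.12 (cv2) and the standard library are available. Lean on these libraries where they do the work, as an engineer would, in place of code of your own. Each camera call takes 0.05 s, during which the arm holds its last target. There are 200 camera calls.

## Working session

There is one attempt and no reset: what is moved stays moved. The work goes in short steps, Python scripts to look and compute and a tool call to move; the robot and the scene stay as the last step left them, time stands still between calls to the robot, and variables do not carry over. Pictures are saved under pics/ and viewed, at most 10 in all, crops included, and the job is handed in when it is done.

Besides the shell and the picture viewer there is one more tool, called by a JSON object that holds its "fn" and its "kwargs", one argument or row to a line. drive_tool: Moves the arm, as the interface text tells. Its arguments: {"type":"object","properties":{"rows":{"type":"array"},"force":{"type":"number"}},"required":["rows"]}

```bash
mkdir -p pics; ls; cat > h.py <<'E'
import numpy as np,cv2
from scipy.spatial.transform import Rotation as R
from workcell import status, read_camera, workorder, masks_of
def proj(c,P):
    T=np.linalg.inv(c["world_from_camera"]);P=np.atleast_2d(P)
    p=P@T[:3,:3].T+T[:3,3];K=np.array(c["intrinsics"])
    q=np.c_[p[:,0],-p[:,1],-p[:,2]]@K.T
    return q[:,:2]/q[:,2:]
def unproj(c,uv,z):
    K=np.array(c["intrinsics"]);W=np.array(c["world_from_camera"])
    r=np.linalg.solve(K,[uv[0],uv[1],1]);d=W[:3,:3]@np.array([r[0],-r[1],-r[2]])
    o=W[:3,3];return o+d*(z-o[2])/d[2]
def save(c,n): cv2.imwrite("pics/"+n,cv2.cvtColor(c["color"],cv2.COLOR_RGB2BGR))
E
python3 - <<'E'
from h import *
s=status.read_state();print({k:np.round(v,3) for k,v in s.items()})
for n in("top","side"):
    c=read_camera(n);save(c,n+"0.png");print(n,[k for k in c],np.round(c["intrinsics"],1).tolist(),np.round(c["world_from_camera"],3).tolist())
    for o in("cup","ware_board","tester_block","tester","water_pot","barrel_former","tiles","mallet","rib"):
        print(o,[(round(m["score"],2),np.round(m["bbox"]).tolist(),np.round(unproj(c,[(m["bbox"][0]+m["bbox"][2])/2,(m["bbox"][1]+m["bbox"][3])/2],0.03),3).tolist()) for m in masks_of(c,o)[:3]])
E
```

```text
pics
{'time': np.float64(0.0), 'q': array([-1.386,  0.265,  1.605,  0.   ,  1.274, -0.037]), 'joint_vel': array([-0.   , -0.001, -0.002, -0.   , -0.001,  0.001]), 'joint_torque': array([-0.0000e+00, -5.1511e+01, -3.6732e+01, -1.0000e-03,  1.3000e-02,
        0.0000e+00]), 'tool_pos': array([ 0.148, -0.658,  0.23 ]), 'tcp_rot': array([-3.12 , -0.348,  0.   ]), 'wrist_force': array([-0.517,  0.661, -0.672]), 'torque': array([0.02 , 0.023, 0.016]), 'grip_force': np.float64(0.0), 'width': np.float64(0.999)}
top ['color', 'intrinsics', 'world_from_camera', 'shot'] [[444.4, 0.0, 277.5], [0.0, 444.4, 211.0], [0.0, 0.0, 1.0]] [[-0.028, 0.978, -0.205, 0.325], [-1.0, -0.028, -0.0, -0.005], [-0.006, 0.205, 0.979, 1.174], [0.0, 0.0, 0.0, 1.0]]
cup [(0.76, [330.0, 173.0, 360.0, 202.0], [0.624, -0.186, 0.03]), (0.75, [267.0, 272.0, 301.0, 298.0], [0.372, -0.016, 0.03]), (0.72, [356.0, 225.0, 386.0, 252.0], [0.486, -0.246, 0.03])]
ware_board [(0.83, [215.0, 159.0, 282.0, 259.0], [0.572, 0.07, 0.03])]
tester_block [(0.59, [127.0, 187.0, 165.0, 225.0], [0.588, 0.342, 0.03]), (0.56, [213.0, 285.0, 218
[... 733 characters left out ...]
 -0.26, 0.03]), (0.94, [321.0, 176.0, 347.0, 206.0], [0.471, -0.135, 0.03]), (0.73, [354.0, 281.0, 381.0, 289.0], [0.347, 0.194, 0.03])]
ware_board [(0.94, [209.0, 214.0, 336.0, 275.0], [0.569, 0.119, 0.03])]
tester_block []
tester [(0.45, [219.0, 271.0, 236.0, 287.0], [0.629, 0.247, 0.03])]
water_pot [(0.62, [168.0, 203.0, 212.0, 241.0], [0.788, 0.085, 0.03])]
barrel_former [(0.61, [203.0, 181.0, 226.0, 210.0], [0.774, -0.036, 0.03])]
tiles [(0.68, [234.0, 170.0, 256.0, 192.0], [0.72, -0.125, 0.03])]
mallet [(0.71, [233.0, 171.0, 254.0, 191.0], [0.723, -0.125, 0.03]), (0.55, [282.0, 132.0, 343.0, 158.0], [0.581, -0.38, 0.03])]
rib [(0.77, [355.0, 279.0, 380.0, 290.0], [0.346, 0.192, 0.03])]
```

```bash
python3 - <<'E'
import cv2
a=cv2.imread("pics/top0.png")[90:330,100:460];b=cv2.imread("pics/side0.png")[110:380,150:460]
cv2.imwrite("pics/topc.png",cv2.resize(a,(800,533),interpolation=cv2.INTER_CUBIC));cv2.imwrite("pics/sidec.png",cv2.resize(b,None,fx=2.2,fy=2.2,interpolation=cv2.INTER_CUBIC))
E
```

```text
(no output)
```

View pics/topc.png

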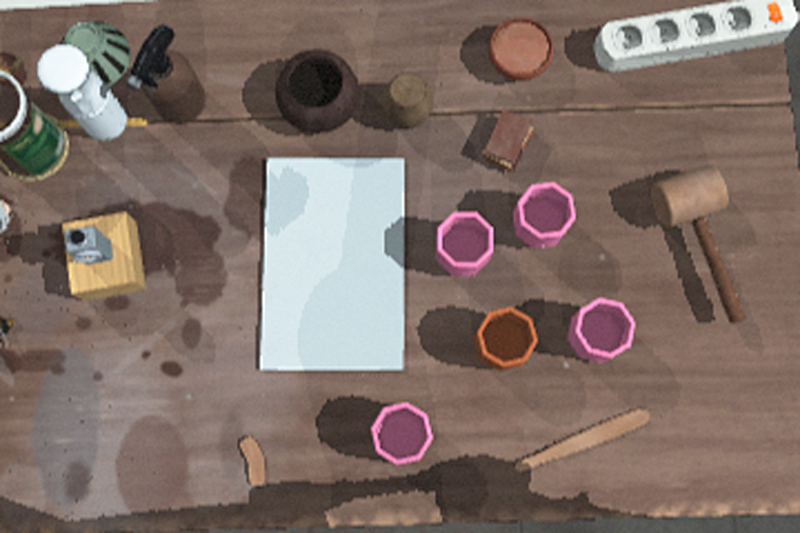

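View pics/sidec.png

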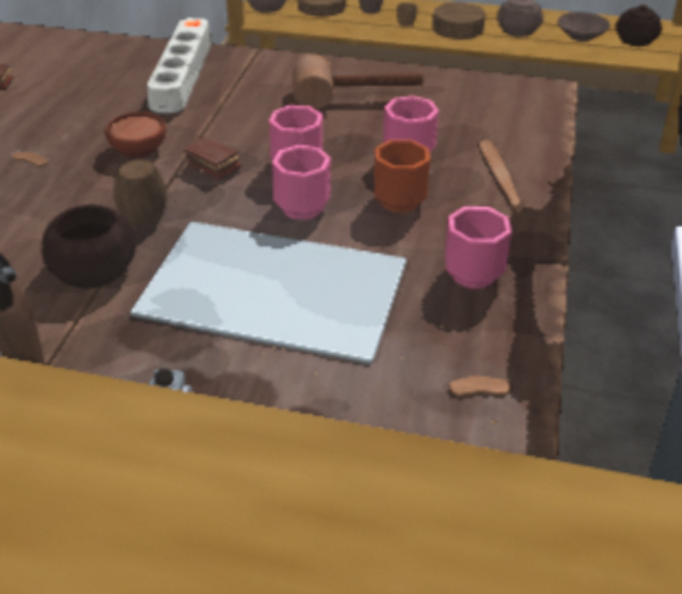

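The cup that is wanted is orange, at about (328,242) in the top image and (333,190) in the side image. The tester and block are at about (138,202) in the top image. The shelf hides them in the side view. Next I fit the models and overlay them.

```bash
cat >> h.py <<'E'
def octa(z,ap,yaw,n=8):
    a=yaw+np.pi/8+np.arange(n)*np.pi/4;r=ap/np.cos(np.pi/8)
    return np.c_[r*np.cos(a),r*np.sin(a),0*a+z]
def box(sx,sy,z0,z1,yaw):
    p=np.array([[x*sx/2,y*sy/2,z] for x in(-1,1) for y in(-1,1) for z in(z0,z1)])
    c,s=np.cos(yaw),np.sin(yaw);return np.c_[p[:,0]*c-p[:,1]*s,p[:,0]*s+p[:,1]*c,p[:,2]]
def circ(z,r):
    a=np.linspace(0,2*np.pi,24);return np.c_[r*np.cos(a),r*np.sin(a),0*a+z]
def cuppts(yaw): return np.r_[circ(0,.0235),octa(.016,.032,yaw),octa(.07,.032,yaw)]
def ras(c,P,S=8):
    # antialiased coverage image
    h=cv2.convexHull(proj(c,P).astype(np.float32))
    m=np.zeros((420*1,560*1),np.uint8);x0,y0=np.floor(h.min((0,1)))-2;w,hh=(np.ceil(h.max((0,1)))+3-[x0,y0]).astype(int)
    b=np.zeros((hh*S,w*S),np.uint8);cv2.fillConvexPoly(b,np.round(((h-[x0,y0]+.5)*S-.5)*16).astype(np.int32),255,cv2.LINE_AA,4)
    o=np.zeros((420,560),np.float32);b=cv2.resize(b,(w,hh),interpolation=cv2.INTER_AREA)/255.
    o[int(y0):int(y0)+hh,int(x0):int(x0)+w]=b;return o
E
cat > fit1.py <<'E'
from h import *
from scipy.optimize import minimize
T=read_camera("top");S=read_camera("side")
def near(c,name,uv):
    for m in masks_of(c,name):
        l,t,r,b=m["bbox"]
        if l-3<uv[0]<r+3 and t-3<uv[1]<b+3: print(name,m["score"],m["bbox"]);return m["mask"].astype(np.float32)
    print("none",name)
def org(c,uv):
    h=cv2.cvtColor(c["color"],cv2.COLOR_RGB2HSV).astype(int);m=((h[...,1]>165)&((h[...,0]<16)|(h[...,0]>175))).astype(np.uint8)
    w=np.zeros_like(m);w[uv[1]-22:uv[1]+22,uv[0]-22:uv[0]+22]=1
    n,l,st,_=cv2.connectedComponentsWithStats(m*w);k=1+st[1:,4].argmax();print("org",st[k]);return cv2.morphologyEx((l==k).astype(np.uint8),cv2.MORPH_CLOSE,np.ones((7,7))).astype(np.float32)
def fit(obs,pts,x0,sc):
    f=lambda x:sum(((ras(c,pts(x[2])+[x[0],x[1],0])-m)**2).sum() for c,m in obs)
    best=None
    for yaw in sc:
        r=minimize(f,[*x0,yaw],method="Nelder-Mead",options=dict(initial_simplex=[[*x0,yaw],[x0[0]+.01,x0[1],yaw],[x0[0],x0[1]+.01,yaw],[*x0,yaw+.15]],xatol=1e-4,fatol=.05))
        print(np.round(r.x,4),round(r.fun,2))
        if best is None or r.fun<best.fun: best=r
    return best.x
cu=fit([(T,org(T,(328,242))),(S,org(S,(333,190)))],cuppts,(.53,-.12),np.deg2rad([-15,0,15]))
print("cup org",cu)
o=[(c,near(c,"cup",uv)) for c,uv in((T,(328,242)),(S,(333,190)))];o=[a for a in o if a[1] is not None]
print("cup mask",fit(o,cuppts,cu[:2],[cu[2]]))
bd=fit([(c,near(c,"ware_board",uv)) for c,uv in((T,(248,209)),(S,(272,245)))],lambda y:box(.17,.262,0,.006,y),(.57,.09),[0,])
print("board",bd)
m=near(T,"tester_block",(140,205));t=near(T,"tester",(138,200))
if m is not None:
    u=np.maximum(m,t) if t is not None else m
    bl=fit([(T,u)],lambda y:np.r_[box(.085,.075,0,.05,y)],(.59,.35),[0,1.57]);print("block",bl)
def big(c,uv,pl,w=28,k=14):
    im=cv2.resize(c["color"][uv[1]-w:uv[1]+w,uv[0]-w:uv[0]+w],None,fx=k//2,fy=k//2,interpolation=cv2.INTER_CUBIC)[:,:,::-1].copy();o=im.copy()
    for P in pl: cv2.polylines(o,[np.round(((proj(c,P)-uv+w+.5)*(k//2))).astype(np.int32)],True,(0,255,0),1)
    return np.hstack([im,o])
L=lambda P,x:P+[x[0],x[1],0]
cupl=[L(octa(.07,.032,cu[2]),cu),L(octa(.016,.032,cu[2]),cu)]
np.save("pics/fit.npy",np.r_[cu,bd])
cv2.imwrite("pics/f1.png",np.vstack([np.hstack([big(T,(328,242),cupl)[:280],]),big(T,(140,204),[])[:300]])[:600])
f=T["color"][:,:,::-1].copy();cv2.imwrite("pics/topfull.png",f)
E
python3 fit1.py
```

```text
org [320 231   3   5   7]
org [321 178  24   9  52]
[ 0.4752 -0.1324  0.1518] 1253.47
[ 0.4806 -0.1651  0.1683] 1249.29
[ 0.4862 -0.2104  0.1105] 1229.97
cup org [ 0.48624847 -0.21038339  0.11049958]
cup 0.85 [313.1, 224.0, 342.1, 252.7]
cup 0.57 [319.7, 174.1, 346.6, 206.9]
[ 0.4764 -0.1292 -0.5539] 48.0
cup mask [ 0.4763968  -0.12924167 -0.55388376]
ware_board 0.74 [217.6, 161.3, 282.8, 255.9]
ware_board 0.66 [208.7, 214.1, 333.9, 276.0]
[0.5836 0.0693 1.5384] 175.59
board [0.58361592 0.06930221 1.53844656]
tester_block 0.67 [125.2, 187.6, 166.6, 223.7]
tester 0.62 [129.4, 190.6, 149.3, 207.1]
[0.5931 0.341  0.1676] 27.08
[0.5936 0.3404 1.8976] 171.21
block [0.59309222 0.340997   0.16756963]
```

View pics/f1.png

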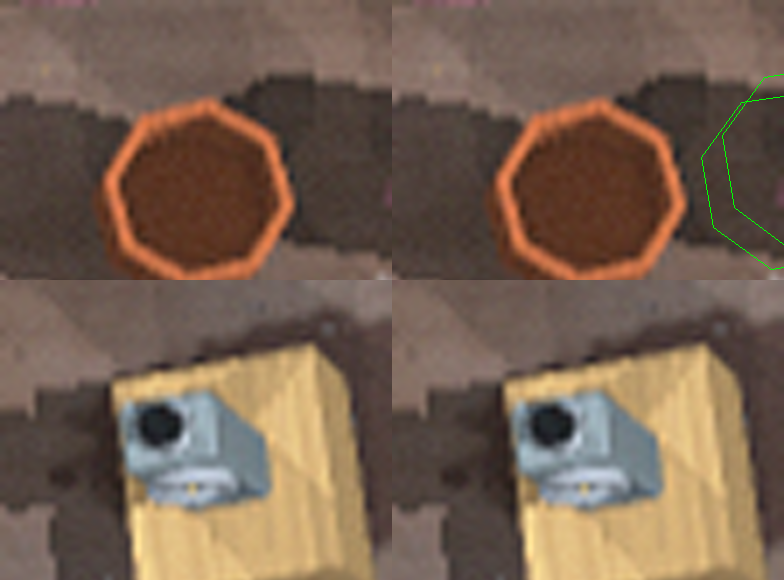

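View pics/top0.png

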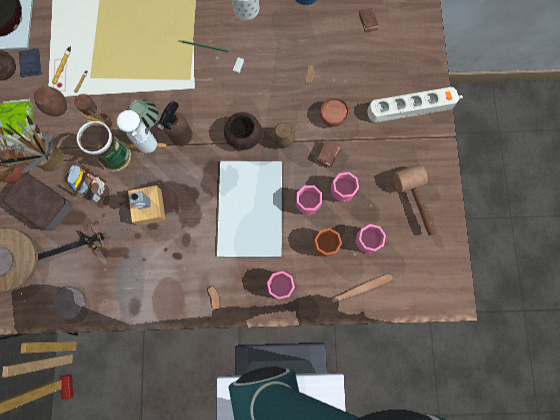

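```bash
cat > fit2.py <<'E'
from h import *
from scipy.optimize import minimize
T=read_camera("top");S=read_camera("side")
def nm(f,x0,d): return minimize(f,x0,method="Nelder-Mead",options=dict(initial_simplex=[x0]+[np.array(x0)+np.eye(len(x0))[i]*d[i] for i in range(len(x0))],xatol=1e-4,fatol=.02))
def seg(c,uv,w,t):
    m=np.zeros((420,560),np.float32);s=np.s_[uv[1]-w:uv[1]+w,uv[0]-w:uv[0]+w];m[s]=t(c["color"][s].astype(float));return m
rim=lambda a:np.clip((a[...,0]-120)/90,0,1)*np.clip((150-a[...,1])/15,0,1)*(a[...,0]-a[...,2]>75)
g=seg(T,(328,242),21,rim)
f=lambda x:((ras(T,octa(.07,.032,x[2])+[x[0],x[1],0])-ras(T,octa(.07,.027,x[2])+[x[0],x[1],0])-g)**2).sum()
for y in np.deg2rad([-11,0,11,22]):
    r=nm(f,[.476,-.129,y],[.005,.005,.15]);print("cup rim",np.round(r.x,4),np.rad2deg(r.x[2]),r.fun)
uv=(140,204);a=T["color"].astype(float)
m=seg(T,uv,28,lambda a:((a[...,2]>a[...,0]-5)&(a.sum(-1)>200)).astype(float));m+=0
k=seg(T,uv,28,lambda a:(a.max(-1)<60).astype(float))
n,l,st,ce=cv2.connectedComponentsWithStats((m>0).astype(np.uint8));i=1+st[1:,4].argmax()
mm=(l==i).astype(np.uint8);h=cv2.convexHull(np.argwhere(mm)[:,::-1].astype(np.int32));mf=np.zeros((420,560),np.uint8);cv2.fillConvexPoly(mf,h,1);print("tester px",st[i],mf.sum())
f=lambda x:((ras(T,box(.026,.034,.05,.12,x[2])+[x[0],x[1],0])-mf)**2).sum()
for y in(-.1,.17,.4):
    r=nm(f,[.593,.341,y],[.005,.005,.1]);print("tester",np.round(r.x,4),r.fun)
for p in((122,402),(213,393),(222,455),(127,472)): print("top corner",np.round(unproj(T,np.array(p)/7+[112,176-40]-.5,.12),3))
print("button",np.round(unproj(T,np.array((160,426))/7+[112,176-40]-.5,.129),3))
for p in((113,382),(315,346)): print("block top",np.round(unproj(T,np.array(p)/7+[112,176-40]-.5,.05),3))
for p in((267,157),(404,158),(403,370),(260,369)): print("board",np.round(unproj(T,np.array(p)/800*360+[100,90]-.5,.006),3))
for p in((188,223),(405,256),(374,360),(133,314)): print("board side",np.round(unproj(S,np.array(p)/2.2+[150,110]-.5,.006),3))
for p in((330,180),): pass
E
python3 fit2.py
```

```text
cup rim [ 0.476  -0.1292  0.2236] 12.811614445714394 8.670597076416016
cup rim [ 0.476  -0.1293  0.2219] 12.712795558407006 8.674032211303711
cup rim [ 0.4759 -0.1293  0.2236] 12.810934402734672 8.698206901550293
cup rim [ 0.476  -0.1293  0.2211] 12.669059029826702 8.723690032958984
tester px [129 192  21  17 237] 282
tester [0.5909 0.3421 0.0443] 29.778223037719727
tester [0.591  0.342  0.0521] 29.7481746673584
tester [0.5911 0.3422 0.0427] 29.655841827392578
top corner [0.602 0.357 0.12 ]
top corner [0.604 0.325 0.12 ]
top corner [0.582 0.321 0.12 ]
top corner [0.577 0.354 0.12 ]
button [0.591 0.34  0.129]
block top [0.628 0.385 0.05 ]
block top [0.64 0.31 0.05]
board [0.718 0.15  0.006]
board [ 0.711 -0.02   0.006]
board [ 0.449 -0.011  0.006]
board [0.455 0.158 0.006]
board side [ 0.711 -0.015  0.006]
board side [ 0.45  -0.014  0.006]
board side [0.452 0.159 0.006]
board side [0.711 0.153 0.006]
```

```bash
cat >> h.py <<'E'
def rot(phi,al,ys=1):
    p,a=np.deg2rad([phi,al]);z=np.array([np.sin(a)*np.cos(p),np.sin(a)*np.sin(p),-np.cos(a)]);y=ys*np.array([-np.sin(p),np.cos(p),0])
    return np.c_[np.cross(y,z),y,z]
def pose(g,phi,al,back=.026,ys=1):
    M=rot(phi,al,ys);return np.array(g)+back*M[:,2],M
def cur():
    s=status.read_state();return np.array(s["tool_pos"]),R.from_rotvec(s["tcp_rot"]).as_matrix()
def plan(targets,start=None,vs=.035,ws=6.5):
    """targets: list of (p,M,claw); prints rows in calls of 8"""
    p,M=start or cur();rows=[]
    for tp,tM,cl in targets:
        w=R.from_matrix(M.T@tM).as_rotvec();n=int(np.ceil(max(np.linalg.norm(tp-p)/vs,np.rad2deg(np.linalg.norm(w))/ws,1)))
        p0,M0=p.copy(),M.copy()
        for i in range(1,n+1):
            dp=p0+(tp-p0)*i/n;dM=M0@R.from_rotvec(w*i/n).as_matrix()
            t=np.round(M.T@(dp-p),3);r=np.round(np.rad2deg(R.from_matrix(M.T@dM).as_rotvec()),1)
            p=p+M@t;M=M@R.from_rotvec(np.deg2rad(r)).as_matrix();rows.append([*(r+0.).tolist(),*(t+0.).tolist(),cl])
    for i in range(0,len(rows),8): print(str(rows[i:i+8]).replace(" ",""))
    return p,M
E
python3 - <<'E'
from h import *
c=[.476,-.129,.046]
p,M=pose(c,-32.3,35);z=M[:,2]
plan([(p-.12*z+[0,0,.06],M,1.),(p-.09*z,M,1.)])
E
```

```text
[[-1.9,-0.8,-5.9,0.018,-0.022,0.002,1.0],[-1.8,-0.7,-5.9,0.02,-0.02,0.001,1.0],[-1.9,-0.8,-5.9,0.023,-0.018,0.001,1.0],[-1.8,-0.8,-5.9,0.024,-0.015,-0.001,1.0],[-1.9,-0.8,-5.9,0.025,-0.013,-0.001,1.0],[-1.9,-0.7,-5.9,0.027,-0.01,-0.002,1.0],[-1.8,-0.8,-5.9,0.027,-0.008,-0.003,1.0],[-1.9,-0.8,-5.9,0.028,-0.004,-0.003,1.0]]
[[-1.9,-0.7,-5.9,0.028,-0.001,-0.004,1.0],[-1.8,-0.8,-5.9,0.028,0.001,-0.004,1.0],[-1.9,-0.8,-5.9,0.028,0.005,-0.004,1.0],[-1.8,-0.7,-5.9,0.027,0.008,-0.005,1.0],[-1.9,-0.8,-5.9,0.026,0.01,-0.004,1.0],[-1.9,-0.8,-5.9,0.025,0.014,-0.005,1.0],[-1.8,-0.7,-5.9,0.023,0.016,-0.004,1.0],[-1.9,-0.8,-5.9,0.022,0.018,-0.004,1.0]]
[[-1.8,-0.8,-5.9,0.019,0.021,-0.004,1.0],[-1.9,-0.8,-5.9,0.017,0.022,-0.003,1.0],[-1.9,-0.7,-5.9,0.015,0.025,-0.003,1.0],[-1.8,-0.8,-5.9,0.012,0.025,-0.002,1.0],[-1.9,-0.8,-5.9,0.009,0.027,-0.001,1.0],[-1.8,-0.7,-5.9,0.006,0.028,-0.001,1.0],[0.0,0.0,0.0,0.012,0.0,0.026,1.0],[0.0,0.0,0.0,0.011,0.0,0.027,1.0]]
[[0.0,0.0,0.0,0.012,0.0,0.026,1.0]]
```

{"fn": "drive_tool", "kwargs": {
  "rows": [
    [-1.9,-0.8,-5.9,0.018,-0.022,0.002,1.0],
    [-1.8,-0.7,-5.9,0.02,-0.02,0.001,1.0],
    [-1.9,-0.8,-5.9,0.023,-0.018,0.001,1.0],
    [-1.8,-0.8,-5.9,0.024,-0.015,-0.001,1.0],
    [-1.9,-0.8,-5.9,0.025,-0.013,-0.001,1.0],
    [-1.9,-0.7,-5.9,0.027,-0.01,-0.002,1.0],
    [-1.8,-0.8,-5.9,0.027,-0.008,-0.003,1.0],
    [-1.9,-0.8,-5.9,0.028,-0.004,-0.003,1.0]
  ]
}}

```text
time: 2.17
tool_pos: [0.2515, -0.4542, 0.214]
tcp_rot: [2.483, 1.448, -0.111]
wrist_force: [0.3, 0.2, 0.5]
width: 1.001
grip_force: 0.0
```

{"fn": "drive_tool", "kwargs": {
  "rows": [
    [-1.9,-0.7,-5.9,0.028,-0.001,-0.004,1.0],
    [-1.8,-0.8,-5.9,0.028,0.001,-0.004,1.0],
    [-1.9,-0.8,-5.9,0.028,0.005,-0.004,1.0],
    [-1.8,-0.7,-5.9,0.027,0.008,-0.005,1.0],
    [-1.9,-0.8,-5.9,0.026,0.01,-0.004,1.0],
    [-1.9,-0.8,-5.9,0.025,0.014,-0.005,1.0],
    [-1.8,-0.7,-5.9,0.023,0.016,-0.004,1.0],
    [-1.9,-0.8,-5.9,0.022,0.018,-0.004,1.0]
  ]
}}

```text
time: 2.83
tool_pos: [0.3539, -0.2512, 0.1964]
tcp_rot: [1.529, 2.168, -0.187]
wrist_force: [0.0, -0.1, 0.3]
width: 1.002
grip_force: 0.0
```

{"fn": "drive_tool", "kwargs": {
  "rows": [
    [-1.8,-0.8,-5.9,0.019,0.021,-0.004,1.0],
    [-1.9,-0.8,-5.9,0.017,0.022,-0.003,1.0],
    [-1.9,-0.7,-5.9,0.015,0.025,-0.003,1.0],
    [-1.8,-0.8,-5.9,0.012,0.025,-0.002,1.0],
    [-1.9,-0.8,-5.9,0.009,0.027,-0.001,1.0],
    [-1.8,-0.7,-5.9,0.006,0.028,-0.001,1.0]
  ]
}}

```text
time: 3.33
tool_pos: [0.4307, -0.099, 0.1832]
tcp_rot: [0.702, 2.446, -0.223]
wrist_force: [0.2, 0.1, 0.2]
width: 0.999
grip_force: 0.0
```

```bash
python3 - <<'E'
from h import *
s=status.read_state();print(s["time"],np.round(s["q"],2),np.round(s["tool_pos"],3))
c=[.476,-.129,.046]
p,M=pose(c,-32.3,35);z=M[:,2]
print(np.round(p-.12*z+[0,0,.06],3),np.rad2deg(R.from_matrix(cur()[1].T@M).as_rotvec()).round(1))
st=plan([(p-.09*z,M,1.)])
print();plan([(p,M,1.)],st,vs=.02)
E
```

```text
3.3333 [-0.07 -0.53  2.51 -0.46  0.66 -0.79] [ 0.431 -0.099  0.183]
[ 0.43  -0.1    0.183] [0.1 0.  0.3]
[[0.0,0.0,0.1,0.011,0.0,0.027,1.0],[0.1,0.0,0.1,0.012,-0.001,0.026,1.0],[0.0,0.0,0.1,0.011,0.0,0.027,1.0]]

[[0.0,0.0,0.0,0.0,0.0,0.018,1.0],[0.0,0.0,0.0,0.0,0.0,0.018,1.0],[0.0,0.0,0.0,0.0,0.0,0.018,1.0],[0.0,0.0,0.0,0.0,0.0,0.018,1.0],[0.0,0.0,0.0,0.0,0.0,0.018,1.0]]
```

{"fn": "drive_tool", "kwargs": {
  "rows": [
    [0,0,0.1,0.011,0,0.027,1],
    [0.1,0,0.1,0.012,-0.001,0.026,1],
    [0,0,0.1,0.011,0,0.027,1]
  ]
}}

```text
time: 3.58
tool_pos: [0.4471, -0.1099, 0.0988]
tcp_rot: [0.714, 2.442, -0.221]
wrist_force: [0.9, -0.7, 0.1]
width: 1.001
grip_force: 0.0
```

{"fn": "drive_tool", "kwargs": {
  "rows": [
    [0,0,0,0,0,0.018,1],
    [0,0,0,0,0,0.018,1],
    [0,0,0,0,0,0.018,1],
    [0,0,0,0,0,0.018,1],
    [0,0,0,0,0,0.018,1]
  ]
}}

```text
time: 4.0
tool_pos: [0.4903, -0.1388, 0.0243]
tcp_rot: [0.717, 2.444, -0.223]
wrist_force: [0.1, -1.2, 0.9]
width: 0.994
grip_force: 0.0
```

```bash
python3 - <<'E'
from h import *
s=status.read_state();print(s["time"],np.round(s["q"],2),np.round(s["tool_pos"],4),np.round(s["wrist_force"],1))
print(pose([.476,-.129,.046],-32.3,35)[0])
a=[]
for n,uv in(("top",(328,225)),("side",(333,180))):
    c=read_camera(n);u,v=uv;a.append(cv2.resize(c["color"][v-40:v+40,u-40:u+40,::-1],(400,400),interpolation=cv2.INTER_CUBIC))
cv2.imwrite("pics/g1.png",np.hstack(a))
E
```

```text
4.0 [-0.18 -0.03  2.53 -1.27  0.23  0.02] [ 0.4903 -0.1388  0.0243] [ 0.1 -1.2  0.9]
[ 0.48860538 -0.13696879  0.02470205]
```

View pics/g1.png

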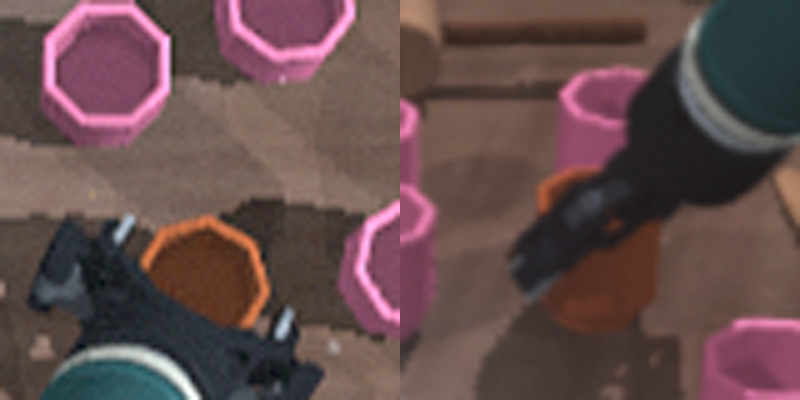

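{"fn": "drive_tool", "kwargs": {
  "rows": [
    [0,0,0,0,0,0,0.6],
    [0,0,0,0,0,0,0.6],
    [0,0,0,0,0,0,0.6],
    [0,0,0,0,0,0,0.6],
    [0,0,0,0,0,0,0.6],
    [0,0,0,0,0,0,0.6],
    [0,0,0,0,0,0,0.6],
    [0,0,0,0,0,0,0.6]
  ],
  "force": 50
}}

```text
time: 4.77
tool_pos: [0.4895, -0.1386, 0.0255]
tcp_rot: [0.717, 2.443, -0.224]
wrist_force: [-6.7, 3.1, 8.4]
width: 0.743
grip_force: 57.3
```

```bash
python3 - <<'E'
from h import *
p,M=cur();print(p)
# lift, then to above board with radial azimuth
t=p+[-.0,0,.13]
st=plan([(t,M,.6)],vs=.03);print()
p2,M2=pose([.56,.06,.19],6,20);st=plan([(p2,M2,.6)],st,ws=6);print()
p3,M3=pose([.56,.06,.19],6,-55);st=plan([(p3,M3,.6)],st,ws=6)
E
```

```text
[ 0.48953094 -0.1385725   0.02552268]
[[0.0,0.0,0.0,-0.015,0.0,-0.021,0.6],[0.0,0.0,0.0,-0.015,0.0,-0.022,0.6],[0.0,0.0,0.0,-0.015,0.0,-0.021,0.6],[0.0,0.0,0.0,-0.015,0.0,-0.021,0.6],[0.0,0.0,0.0,-0.015,0.0,-0.022,0.6]]

[[-2.5,2.1,-4.9,0.004,0.03,-0.004,0.6],[-2.6,2.0,-4.9,0.002,0.031,-0.003,0.6],[-2.5,2.1,-5.0,-0.001,0.03,-0.002,0.6],[-2.6,2.0,-4.9,-0.004,0.031,0.0,0.6],[-2.5,2.1,-4.9,-0.006,0.03,0.001,0.6],[-2.6,2.1,-4.9,-0.009,0.029,0.001,0.6],[-2.5,2.0,-4.9,-0.011,0.029,0.003,0.6]]

[[0.0,5.8,0.0,0.002,0.0,-0.001,0.6],[0.0,5.7,0.0,0.002,0.0,-0.002,0.6],[0.0,5.8,0.0,0.002,0.0,-0.001,0.6],[0.0,5.8,0.0,0.002,0.0,-0.001,0.6],[0.0,5.8,0.0,0.003,0.0,0.0,0.6],[0.0,5.7,0.0,0.002,0.0,-0.001,0.6],[0.0,5.8,0.0,0.002,0.0,0.0,0.6],[0.0,5.8,0.0,0.003,0.0,0.001,0.6]]
[[0.0,5.7,0.0,0.002,0.0,0.0,0.6],[0.0,5.8,0.0,0.003,0.0,0.001,0.6],[0.0,5.8,0.0,0.002,0.0,0.0,0.6],[0.0,5.8,0.0,0.002,0.0,0.001,0.6],[0.0,5.7,0.0,0.002,0.0,0.002,0.6]]
```

{"fn": "drive_tool", "kwargs": {
  "rows": [
    [0,0,0,-0.015,0,-0.021,0.6],
    [0,0,0,-0.015,0,-0.022,0.6],
    [0,0,0,-0.015,0,-0.021,0.6],
    [0,0,0,-0.015,0,-0.021,0.6],
    [0,0,0,-0.015,0,-0.022,0.6]
  ]
}}

```text
time: 5.18
tool_pos: [0.4887, -0.1398, 0.1404]
tcp_rot: [0.719, 2.444, -0.229]
wrist_force: [1.4, -0.3, -0.9]
width: 0.748
grip_force: 56.3
```

{"fn": "drive_tool", "kwargs": {
  "rows": [
    [-2.5,2.1,-4.9,0.004,0.03,-0.004,0.6],
    [-2.6,2.0,-4.9,0.002,0.031,-0.003,0.6],
    [-2.5,2.1,-5.0,-0.001,0.03,-0.002,0.6],
    [-2.6,2.0,-4.9,-0.004,0.031,0.0,0.6],
    [-2.5,2.1,-4.9,-0.006,0.03,0.001,0.6],
    [-2.6,2.1,-4.9,-0.009,0.029,0.001,0.6],
    [-2.5,2.0,-4.9,-0.011,0.029,0.003,0.6]
  ]
}}

```text
time: 5.77
tool_pos: [0.5693, 0.0609, 0.1489]
tcp_rot: [-0.149, 2.791, 0.021]
wrist_force: [0.5, -0.9, -3.7]
width: 0.741
grip_force: 56.4
```

```bash
python3 - <<'E'
from h import *
s=status.read_state();print(s["time"],np.round(s["q"],2),np.round(s["tool_pos"],3),np.round(s["wrist_force"],1),s["width"],s["grip_force"])
p2,M2=pose([.56,.06,.19],6,20);print(p2)
p3,M3=pose([.56,.06,.19],6,-55);st=plan([(p3,M3,.6)],ws=6)
E
```

```text
5.7667 [ 0.05 -0.07  2.17  0.02  0.7  -1.64] [0.569 0.061 0.149] [ 0.5 -0.9 -3.7] 0.74127624190868 56.444539247313514
[0.56884381 0.06092952 0.16556799]
[[0.0,5.8,0.0,0.002,0.0,-0.003,0.6],[0.0,5.7,0.0,0.001,0.0,-0.002,0.6],[-0.1,5.8,0.0,0.002,0.0,-0.003,0.6],[0.0,5.7,0.0,0.003,0.0,-0.002,0.6],[0.0,5.8,0.0,0.002,0.0,-0.002,0.6],[0.0,5.8,0.0,0.003,0.0,-0.001,0.6],[0.0,5.7,0.0,0.002,0.0,-0.002,0.6],[-0.1,5.8,0.0,0.003,0.0,-0.001,0.6]]
[[0.0,5.7,0.0,0.003,0.0,0.0,0.6],[0.0,5.8,0.0,0.003,0.0,-0.001,0.6],[0.0,5.8,0.0,0.003,0.0,0.0,0.6],[0.0,5.7,0.0,0.003,0.0,0.0,0.6],[-0.1,5.8,0.0,0.004,0.0,0.001,0.6]]
```

{"fn": "drive_tool", "kwargs": {
  "rows": [
    [0,5.8,0,0.002,0,-0.003,0.6],
    [0,5.7,0,0.001,0,-0.002,0.6],
    [-0.1,5.8,0,0.002,0,-0.003,0.6],
    [0,5.7,0,0.003,0,-0.002,0.6],
    [0,5.8,0,0.002,0,-0.002,0.6],
    [0,5.8,0,0.003,0,-0.001,0.6],
    [0,5.7,0,0.002,0,-0.002,0.6],
    [-0.1,5.8,0,0.003,0,-0.001,0.6]
  ]
}}

```text
time: 6.43
tool_pos: [0.552, 0.0579, 0.1659]
tcp_rot: [0.135, -2.681, 0.032]
wrist_force: [0.4, -0.2, -2.9]
width: 0.739
grip_force: 56.6
```

{"fn": "drive_tool", "kwargs": {
  "rows": [
    [0,5.7,0,0.003,0,0,0.6],
    [0,5.8,0,0.003,0,-0.001,0.6],
    [0,5.8,0,0.003,0,0,0.6],
    [0,5.7,0,0.003,0,0,0.6],
    [-0.1,5.8,0,0.004,0,0.001,0.6]
  ]
}}

```text
time: 6.85
tool_pos: [0.5396, 0.0566, 0.1751]
tcp_rot: [0.109, -2.179, 0.056]
wrist_force: [0.1, -0.3, -2.6]
width: 0.747
grip_force: 56.6
```

```bash
python3 - <<'E'
from h import *
s=status.read_state();print(s["time"],np.round(s["q"],2),np.round(s["tool_pos"],3),np.round(s["wrist_force"],1),s["width"],s["grip_force"])
z=cur()[1][:,2];print(z,np.rad2deg(np.arctan2(z[0],-z[2])))
a=[]
p=s["tool_pos"]
for n in("top","side"):
    c=read_camera(n);u,v=proj(c,p)[0].astype(int);print(u,v);a.append(cv2.resize(c["color"][v-40:v+40,u-40:u+40,::-1],(400,400),interpolation=cv2.INTER_CUBIC))
cv2.imwrite("pics/g2.png",np.hstack(a))
E
```

```text
6.85 [ 0.07  0.7   1.37 -0.02  2.04 -1.6 ] [0.54  0.057 0.175] [ 0.1 -0.3 -2.6] 0.7474302904948882 56.62379841785878
[-0.81527931 -0.08084233 -0.57339704] -54.88075765899451
250 209
291 177
```

View pics/g2.png

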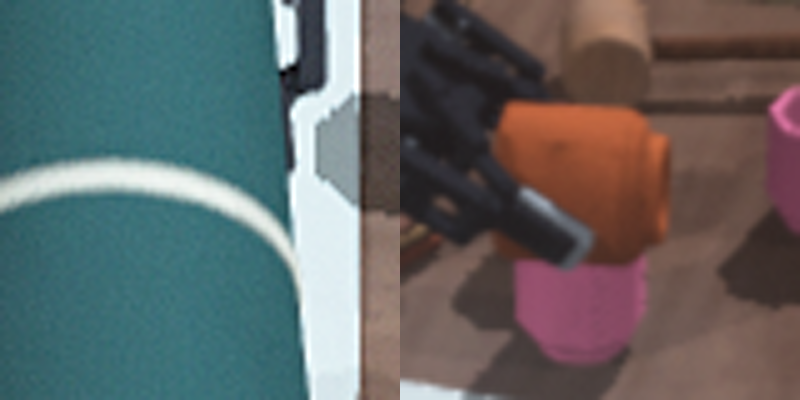

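```bash
python3 - <<'E'
from h import *
p,M=cur();M=rot(6,-55)
st=plan([(p+[.02,0,-.14],M,.6)],vs=.025);print(st[0])
print();plan([(st[0]+[0,0,-.014],st[1],.6)],st,vs=.0025)
E
```

```text
[[0.0,-0.1,0.0,-0.021,0.0,0.011,0.6],[0.1,0.0,0.0,-0.021,-0.001,0.01,0.6],[0.0,-0.1,-0.1,-0.021,0.0,0.011,0.6],[0.1,0.0,0.0,-0.021,0.0,0.01,0.6],[0.0,-0.1,0.0,-0.021,-0.001,0.011,0.6],[0.1,0.0,0.0,-0.021,0.0,0.011,0.6]]
[0.55771512 0.05638776 0.03005994]

[[0.0,0.0,0.0,-0.002,0.0,0.001,0.6],[0.0,0.0,0.0,-0.002,0.0,0.002,0.6],[0.0,0.0,0.0,-0.002,0.0,0.001,0.6],[0.0,0.0,0.0,-0.002,0.0,0.001,0.6],[0.0,0.0,0.0,-0.002,0.0,0.002,0.6],[0.0,0.0,0.0,-0.001,0.0,0.001,0.6]]
```

{"fn": "drive_tool", "kwargs": {
  "rows": [
    [0,-0.1,0,-0.021,0,0.011,0.6],
    [0.1,0,0,-0.021,-0.001,0.01,0.6],
    [0,-0.1,-0.1,-0.021,0,0.011,0.6],
    [0.1,0,0,-0.021,0,0.01,0.6],
    [0,-0.1,0,-0.021,-0.001,0.011,0.6],
    [0.1,0,0,-0.021,0,0.011,0.6],
    [0,0,0,0,0,0,0.6]
  ]
}}

```text
time: 7.53
tool_pos: [0.5575, 0.0562, 0.0312]
tcp_rot: [0.114, -2.185, 0.06]
wrist_force: [-1.7, 0.6, -2.4]
width: 0.745
grip_force: 56.7
```

{"fn": "drive_tool", "kwargs": {
  "rows": [
    [0,0,0,-0.002,0,0.001,0.6],
    [0,0,0,-0.002,0,0.002,0.6],
    [0,0,0,0,0,0,0.6]
  ]
}}

```text
time: 7.78
tool_pos: [0.5599, 0.0563, 0.0319]
tcp_rot: [0.113, -2.189, 0.061]
wrist_force: [0.5, -0.4, -3.0]
width: 0.745
grip_force: 56.7
```

```bash
python3 - <<'E'
from h import *
s=status.read_state();print(s["time"],np.round(s["q"],4),np.round(s["tool_pos"],4),np.round(s["wrist_force"],1),np.round(s["joint_torque"],2))
c=read_camera("side");s=status.read_state();print(s["time"],np.round(s["q"],4),np.round(s["tool_pos"],4),np.round(s["wrist_force"],1))
u,v=291,225
cv2.imwrite("pics/g3.png",cv2.resize(c["color"][v-50:v+50,u-50:u+50,::-1],(600,600),interpolation=cv2.INTER_CUBIC))
E
```

```text
7.7833 [ 0.0725  0.8811  1.3389 -0.0281  1.871  -1.5962] [0.5599 0.0563 0.0319] [ 0.5 -0.4 -3. ] [  0.   -71.11 -26.79  -0.13   4.96  -0.  ]
7.8333 [ 0.0725  0.8811  1.3387 -0.0281  1.8714 -1.5962] [0.56   0.0563 0.032 ] [-0.1 -0.3 -1.8]
```

View pics/g3.png

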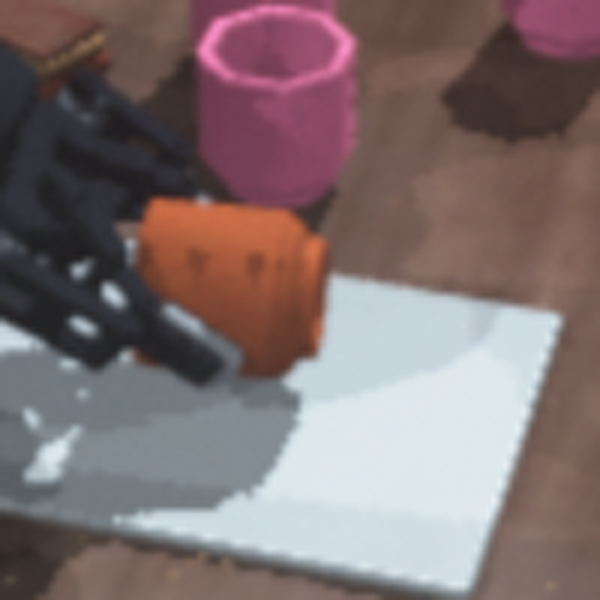

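```bash
python3 - <<'E'
from h import *
p,M=cur();M=rot(6,-55)
plan([(p+[-.03,0,.05],M,.6),(np.array([.50,.056,.06]),M,.6)],vs=.025)
E
```

```text
[[0.0,0.2,0.0,0.019,0.001,-0.002,0.6],[0.0,0.2,-0.1,0.02,0.001,-0.001,0.6],[0.0,0.2,0.0,0.019,0.001,-0.002,0.6],[0.0,0.0,0.0,0.0,0.001,0.019,0.6],[0.0,0.0,0.0,-0.001,0.002,0.018,0.6]]
```

{"fn": "drive_tool", "kwargs": {
  "rows": [
    [0,0.2,0,0.019,0.001,-0.002,0.6],
    [0,0.2,-0.1,0.02,0.001,-0.001,0.6],
    [0,0.2,0,0.019,0.001,-0.002,0.6],
    [0,0,0,0,0.001,0.019,0.6],
    [0,0,0,-0.001,0.002,0.018,0.6],
    [0,0,0,0,0,0,0.6]
  ]
}}

```text
time: 8.33
tool_pos: [0.4973, 0.0561, 0.0589]
tcp_rot: [0.115, -2.174, 0.06]
wrist_force: [-0.6, 0.5, -2.3]
width: 0.741
grip_force: 56.5
```

```bash
python3 - <<'E'
from h import *
s=status.read_state();print(s["time"],np.round(s["q"],4),np.round(s["tool_pos"],4),np.round(s["wrist_force"],1),np.round(s["joint_torque"],2))
for n in("top","side"):
    c=read_camera(n)
    print(n,[(m["score"],np.round(m["bbox"])) for m in masks_of(c,"water_pot")+masks_of(c,"barrel_former")])
    save(c,n+"1.png")
a=cv2.imread("pics/top1.png")[90:290,160:360];b=cv2.imread("pics/side1.png")[120:320,150:350]
cv2.imwrite("pics/g4.png",np.hstack([cv2.resize(x,(400,400),interpolation=cv2.INTER_CUBIC) for x in(a,b)]))
E
```

```text
8.3333 [ 0.0781  0.7619  1.5079 -0.0233  1.8367 -1.5924] [0.4973 0.0561 0.0589] [-0.6  0.5 -2.3] [-2.400e-01 -6.993e+01 -2.876e+01 -1.400e-01  4.860e+00  2.000e-02]
top [(0.66, array([271., 121., 294., 148.]))]
side [(0.76, array([167., 201., 214., 241.])), (0.64, array([203., 182., 225., 210.]))]
```

View pics/g4.png

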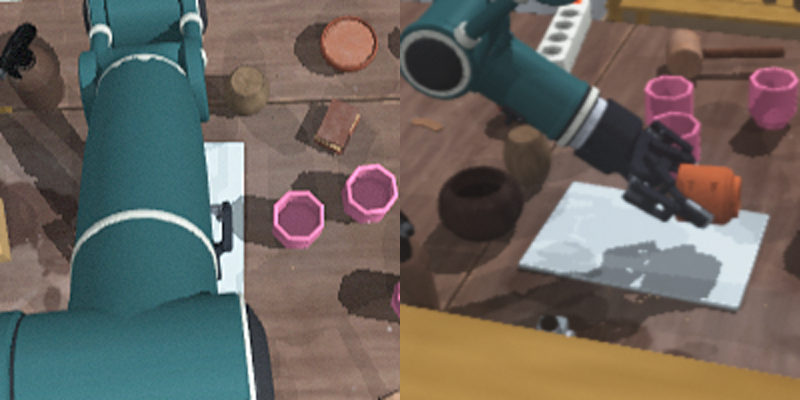

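{"fn": "drive_tool", "kwargs": {
  "rows": [
    [0,0,0,-0.008,0,0.006,0.6],
    [0,0,0,-0.008,0,0.006,0.6],
    [0,0,0,0,0,0,0.6]
  ]
}}

```text
time: 8.88
tool_pos: [0.4978, 0.0558, 0.036]
tcp_rot: [0.114, -2.173, 0.06]
wrist_force: [-0.4, -0.2, -3.0]
width: 0.743
grip_force: 56.5
```

{"fn": "drive_tool", "kwargs": {
  "rows": [
    [0,0,0,-0.004,0,0.003,0.6],
    [0,0,0,0,0,0,0.6]
  ]
}}

```text
time: 9.05
tool_pos: [0.498, 0.0558, 0.0323]
tcp_rot: [0.114, -2.173, 0.06]
wrist_force: [0.5, 0.1, -2.6]
width: 0.74
grip_force: 56.5
```

{"fn": "drive_tool", "kwargs": {
  "rows": [
    [0,0,0,-0.002,0,0.001,0.6],
    [0,0,0,0,0,0,0.6]
  ]
}}

```text
time: 9.22
tool_pos: [0.499, 0.0559, 0.0311]
tcp_rot: [0.114, -2.175, 0.06]
wrist_force: [-1.4, 0.5, -2.3]
width: 0.744
grip_force: 56.5
```

{"fn": "drive_tool", "kwargs": {
  "rows": [
    [0,0,0,-0.004,0,0.003,0.6],
    [0,0,0,0,0,0,0.6]
  ]
}}

```text
time: 9.38
tool_pos: [0.4987, 0.0559, 0.0258]
tcp_rot: [0.115, -2.175, 0.06]
wrist_force: [-0.2, 0.9, -2.4]
width: 0.742
grip_force: 56.5
```

```bash
python3 - <<'E'
from h import *
s=status.read_state();print(s["time"],np.round(s["q"],4),np.round(s["tool_pos"],4),np.round(s["wrist_force"],1),np.round(s["torque"],2),np.round(s["joint_torque"],2))
c=read_camera("side");u,v=proj(c,s["tool_pos"])[0].astype(int)
cv2.imwrite("pics/g5.png",cv2.resize(c["color"][v-40:v+40,u-50:u+30,::-1],(600,600),interpolation=cv2.INTER_CUBIC))
E
```

```text
9.3833 [ 0.0778  0.8057  1.5038 -0.0234  1.7956 -1.5915] [0.4987 0.0559 0.0258] [-0.2  0.9 -2.4] [ 0.07 -0.69  0.03] [-2.000e-02 -6.737e+01 -2.535e+01 -1.100e-01  5.070e+00  0.000e+00]
```

View pics/g5.png

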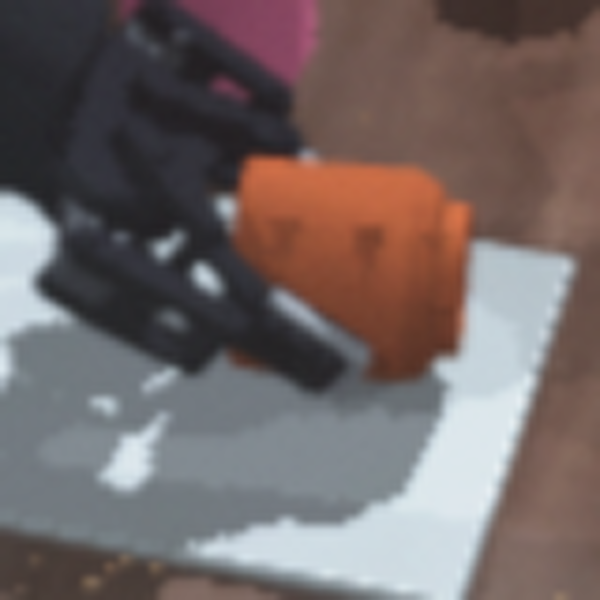

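{"fn": "drive_tool", "kwargs": {
  "rows": [
    [0,0,0,-0.002,0,0.001,0.6],
    [0,0,0,0,0,0,0.6]
  ]
}}

```text
time: 9.6
tool_pos: [0.4991, 0.0559, 0.024]
tcp_rot: [0.114, -2.175, 0.06]
wrist_force: [0.3, -0.2, -2.0]
width: 0.743
grip_force: 56.5
```

{"fn": "drive_tool", "kwargs": {
  "rows": [
    [0,0,0,-0.001,0,0.001,0.6],
    [0,0,0,0,0,0,0.6]
  ]
}}

```text
time: 9.77
tool_pos: [0.4988, 0.0559, 0.0227]
tcp_rot: [0.114, -2.175, 0.06]
wrist_force: [-0.3, 0.2, -2.0]
width: 0.744
grip_force: 56.5
```

{"fn": "drive_tool", "kwargs": {
  "rows": [
    [0,0,0,-0.001,0,0.001,0.6],
    [0,0,0,0,0,0,0.6]
  ]
}}

```text
time: 9.93
tool_pos: [0.4988, 0.0559, 0.0221]
tcp_rot: [0.114, -2.175, 0.06]
wrist_force: [0.1, 0.2, 1.4]
width: 0.744
grip_force: 56.8
```

{"fn": "drive_tool", "kwargs": {
  "rows": [
    [0,0,0,-0.001,0,0,0.6],
    [0,0,0,0,0,0,0.8],
    [0,0,0,0,0,0,0.9],
    [0,0,0,0,0,0,1],
    [0,0,0,0,0,0,1],
    [0,0,0,0,0,0,1]
  ]
}}

```text
time: 10.43
tool_pos: [0.4992, 0.0559, 0.0205]
tcp_rot: [0.115, -2.175, 0.06]
wrist_force: [-0.8, -0.1, -0.5]
width: 0.995
grip_force: 0.0
```

```bash
python3 - <<'E'
from h import *
s=status.read_state();print(s["width"],np.round(s["wrist_force"],1))
p,M=cur();z=M[:,2]
st=plan([(p-.09*z,M,1.)],vs=.025);print()
# to alpha 35 above the cup: pads to cup grip pt
M2=rot(6,35);q=np.array([.505,.057,.038])-.10*M2[:,2]+[0,0,.05]
plan([(st[0]+[0,0,.09],st[1],1.),(q+.026*M2[:,2],M2,1.)],st,ws=6.8)
E
```

```text
0.9954581231040273 [-0.8 -0.1 -0.5]
[[0.0,0.0,0.0,0.0,0.0,-0.022,1.0],[0.0,0.0,0.0,0.0,0.0,-0.023,1.0],[0.0,0.0,0.0,0.0,0.0,-0.022,1.0],[0.0,0.0,0.0,0.0,0.0,-0.023,1.0]]

[[0.0,0.0,0.0,0.025,0.0,-0.017,1.0],[0.0,0.0,0.0,0.024,0.0,-0.017,1.0],[0.0,0.0,0.0,0.025,0.0,-0.017,1.0],[0.0,-6.4,0.0,0.004,0.0,0.007,1.0],[0.0,-6.5,0.0,0.004,0.0,0.007,1.0],[0.0,-6.4,0.0,0.005,0.0,0.006,1.0],[0.0,-6.5,0.0,0.006,0.0,0.005,1.0],[0.0,-6.4,0.0,0.006,0.0,0.005,1.0]]
[[0.0,-6.5,0.0,0.007,0.0,0.003,1.0],[0.0,-6.4,0.0,0.008,0.0,0.004,1.0],[0.0,-6.5,0.0,0.007,0.0,0.002,1.0],[0.0,-6.4,0.0,0.008,0.0,0.001,1.0],[0.0,-6.4,0.0,0.008,0.0,0.001,1.0],[0.0,-6.5,0.0,0.008,0.0,0.0,1.0],[0.0,-6.4,0.0,0.008,0.0,-0.002,1.0],[0.0,-6.5,0.0,0.007,0.0,-0.002,1.0]]
[[0.0,-6.4,0.0,0.008,0.0,-0.003,1.0]]
```

{"fn": "drive_tool", "kwargs": {
  "rows": [
    [0,0,0,0,0,-0.022,1],
    [0,0,0,0,0,-0.023,1],
    [0,0,0,0,0,-0.022,1],
    [0,0,0,0,0,-0.023,1]
  ]
}}

```text
time: 10.77
tool_pos: [0.5731, 0.0638, 0.0724]
tcp_rot: [0.114, -2.175, 0.06]
wrist_force: [0.2, 0.1, 0.2]
width: 1.001
grip_force: 0.0
```

{"fn": "drive_tool", "kwargs": {
  "rows": [
    [0,0,0,0.025,0,-0.017,1],
    [0,0,0,0.024,0,-0.017,1],
    [0,0,0,0.025,0,-0.017,1],
    [0,-6.4,0,0.004,0,0.007,1],
    [0,-6.5,0,0.004,0,0.007,1],
    [0,-6.4,0,0.005,0,0.006,1],
    [0,-6.5,0,0.006,0,0.005,1],
    [0,-6.4,0,0.006,0,0.005,1]
  ]
}}

```text
time: 11.43
tool_pos: [0.534, 0.0596, 0.1573]
tcp_rot: [0.144, -2.744, 0.029]
wrist_force: [0.1, -0.1, 1.3]
width: 1.002
grip_force: 0.0
```

{"fn": "drive_tool", "kwargs": {
  "rows": [
    [0,-6.5,0,0.007,0,0.003,1],
    [0,-6.4,0,0.008,0,0.004,1],
    [0,-6.5,0,0.007,0,0.002,1],
    [0,-6.4,0,0.008,0,0.001,1],
    [0,-6.4,0,0.008,0,0.001,1],
    [0,-6.5,0,0.008,0,0,1],
    [0,-6.4,0,0.008,0,-0.002,1]
  ]
}}

```text
time: 12.02
tool_pos: [0.4777, 0.0537, 0.1515]
tcp_rot: [-0.145, 2.746, 0.028]
wrist_force: [-0.7, 0.5, 0.7]
width: 1.005
grip_force: 0.0
```

```bash
cat > lie.py <<'E'
from h import *
from scipy.optimize import minimize
s=status.read_state();print(s["time"],np.round(s["q"],3),np.round(s["tool_pos"],4))
S=read_camera("side")
a=cur()
# cup lying: axis from foot at (x,y), direction phi
def pts(x): 
    P=cuppts(0.);P=P-[0,0,0.];c,s_=np.cos(x[2]),np.sin(x[2])
    return np.c_[x[0]+c*P[:,2]-s_*P[:,0],x[1]+s_*P[:,2]+c*P[:,0],.038+P[:,1]]
ob=[]
for c in(S,):
    for m in masks_of(c,"cup"):
        pr=proj(c,[.51,.057,.04])[0];l,t,r,b=m["bbox"]
        if l-4<pr[0]<r+4 and t-4<pr[1]<b+4: print(m["score"],m["bbox"]);ob.append((c,m["mask"].astype(np.float32)));break
f=lambda x:sum(((ras(c,pts(x))-m)**2).sum() for c,m in ob)
x0=[.474,.054,.1]
r=minimize(f,x0,method="Nelder-Mead",options=dict(initial_simplex=[x0,[.484,.054,.1],[.474,.064,.1],[.474,.054,.2]],xatol=1e-4,fatol=.05));print(r.x,r.fun,f(x0))
E
python3 lie.py
```

```text
12.0167 [ 0.043 -0.301  2.362  0.036  0.689 -1.656] [0.4777 0.0537 0.1515]
0.93 [290.4, 218.6, 320.0, 245.9]
[0.47436816 0.05468457 0.11107334] 30.605690002441406 36.052208
```

```bash
python3 - <<'E'
from h import *
p,M=pose([.514,.059,.039],6,27);z=M[:,2]
st=plan([(p-.075*z,M,1.)],ws=5);print();plan([(p,M,1.)],st,vs=.016)
E
```

```text
[[0.0,-2.8,0.0,0.0,0.0,0.033,1.0],[0.0,-2.7,0.0,0.001,0.001,0.033,1.0]]

[[0.0,0.0,0.0,0.0,0.0,0.015,1.0],[0.0,0.0,0.0,0.0,0.0,0.015,1.0],[0.0,0.0,0.0,0.0,0.0,0.015,1.0],[0.0,0.0,0.0,0.0,0.0,0.015,1.0],[0.0,0.0,0.0,0.0,0.0,0.015,1.0]]
```

{"fn": "drive_tool", "kwargs": {
  "rows": [
    [0,-2.8,0,0,0,0.033,1],
    [0,-2.7,0,0.001,0.001,0.033,1],
    [0,0,0,0,0,0,1]
  ]
}}

```text
time: 12.37
tool_pos: [0.4988, 0.0572, 0.0835]
tcp_rot: [-0.14, 2.667, 0.034]
wrist_force: [-2.2, -0.1, -1.7]
width: 0.997
grip_force: 0.0
```

{"fn": "drive_tool", "kwargs": {
  "rows": [
    [0,0,0,0,0,0.015,1],
    [0,0,0,0,0,0.015,1],
    [0,0,0,0,0,0.015,1],
    [0,0,0,0,0,0.015,1],
    [0,0,0,0,0,0.015,1],
    [0,0,0,0,0,0,1]
  ]
}}

```text
time: 12.87
tool_pos: [0.5384, 0.0612, 0.0222]
tcp_rot: [-0.14, 2.661, 0.034]
wrist_force: [-0.3, -0.1, 0.5]
width: 1.001
grip_force: 0.0
```

```bash
python3 - <<'E'
from h import *
s=status.read_state();print(s["time"],np.round(s["q"],3),np.round(s["tool_pos"],4),np.round(s["wrist_force"],1))
p,M=cur();print(p-.026*M[:,2])
E
```

```text
12.8667 [ 0.051  0.031  2.406  0.111  0.229 -1.727] [0.5384 0.0612 0.0222] [-0.3 -0.1  0.5]
[0.52651669 0.05992287 0.04528863]
```

```bash
python3 - <<'E'
from h import *
p,M=pose([.514,.059,.039],6,27)
plan([(p,M,1.)],vs=.008)
E
```

```text
[[0.0,0.2,0.0,0.007,0.0,0.0,1.0],[0.0,0.1,0.0,0.007,0.0,0.0,1.0]]
```

{"fn": "drive_tool", "kwargs": {
  "rows": [
    [0,0.2,0,0.007,0,0,1],
    [0,0.1,0,0.007,0,0,1],
    [0,0,0,0,0,0,1]
  ]
}}

```text
time: 13.12
tool_pos: [0.5234, 0.0597, 0.0164]
tcp_rot: [-0.141, 2.665, 0.034]
wrist_force: [0.4, -0.8, -0.6]
width: 1.0
grip_force: 0.0
```

```bash
python3 - <<'E'
from h import *
s=status.read_state();print(np.round(s["q"],3),np.round(s["tool_pos"],4),np.round(s["wrist_force"],1))
p,M=cur();print(p-.026*M[:,2])
p,M=pose([.514,.059,.039],6,27)
plan([(p,M,1.)],vs=.008)
E
```

```text
[ 0.049  0.016  2.436  0.119  0.218 -1.737] [0.5234 0.0597 0.0164] [ 0.4 -0.8 -0.6]
[0.51159063 0.05842832 0.03957231]
[[0.0,0.1,0.0,-0.002,0.0,0.002,1.0]]
```

{"fn": "drive_tool", "kwargs": {
  "rows": [
    [0,0,0,0,0,0,0.6],
    [0,0,0,0,0,0,0.6],
    [0,0,0,0,0,0,0.6],
    [0,0,0,0,0,0,0.6],
    [0,0,0,0,0,0,0.6],
    [0,0,0,0,0,0,0.6],
    [0,0,0,0,0,0,0.6],
    [0,0,0,0,0,0,0.6]
  ],
  "force": 50
}}

```text
time: 13.78
tool_pos: [0.5257, 0.0596, 0.018]
tcp_rot: [-0.14, 2.661, 0.034]
wrist_force: [-3.8, -1.4, 6.0]
width: 0.746
grip_force: 54.0
```

```bash
python3 - <<'E'
from h import *
p,M=cur();g=p-.026*M[:,2];a=np.rad2deg(np.arctan2(np.hypot(*M[:2,2])*np.sign(M[0,2]),-M[2,2]));print(p,g,a,np.rad2deg(np.arcsin(M[2,1])),status.read_state()["wrist_force"])
st=plan([(p+[0,0,.12],M,.6)],vs=.024);print()
M2=R.from_rotvec(np.deg2rad(-90)*np.array([M[0,1],M[1,1],0])/np.hypot(M[0,1],M[1,1])).as_matrix()@M
M2=R.from_rotvec(np.deg2rad(90)*np.array([M[0,1],M[1,1],0])/np.hypot(M[0,1],M[1,1])).as_matrix()@M
print(M2[:,2]);g2=g+[0,0,.12]
Mm=M@R.from_rotvec(R.from_matrix(M.T@M2).as_rotvec()*.5).as_matrix()
st=plan([(g2+.026*Mm[:,2],Mm,.6),(g2+.026*M2[:,2],M2,.6)],st,ws=6.5)
E
```

```text
[0.52566863 0.05964338 0.01799992] [0.51378655 0.05839742 0.04109243] 27.35540312167917 -0.026111665271119005 [-3.8402322  -1.40358318  5.98139838]
[[0.0,0.0,0.0,-0.011,0.0,-0.021,0.6],[0.0,0.0,0.0,-0.011,0.0,-0.022,0.6],[0.0,0.0,0.0,-0.011,0.0,-0.021,0.6],[0.0,0.0,0.0,-0.011,0.0,-0.021,0.6],[0.0,0.0,0.0,-0.011,0.0,-0.022,0.6]]

[-0.88320568 -0.09380686 -0.45950843]
[[0.0,6.4,0.0,0.003,0.0,-0.001,0.6],[0.0,6.5,0.0,0.002,0.0,-0.001,0.6],[0.0,6.4,0.0,0.003,0.0,0.0,0.6],[0.0,6.4,0.0,0.003,0.0,0.0,0.6],[0.0,6.4,0.0,0.003,0.0,0.0,0.6],[0.0,6.5,0.0,0.002,0.0,0.0,0.6],[0.0,6.4,0.0,0.003,0.0,0.001,0.6],[0.0,6.4,0.0,0.003,0.0,-0.001,0.6]]
[[0.0,6.5,0.0,0.002,0.0,-0.001,0.6],[0.0,6.4,0.0,0.003,0.0,0.0,0.6],[0.0,6.4,0.0,0.003,0.0,0.0,0.6],[0.0,6.4,0.0,0.003,0.0,0.0,0.6],[0.0,6.5,0.0,0.003,0.0,0.0,0.6],[0.0,6.4,0.0,0.002,0.0,0.001,0.6]]
```

{"fn": "drive_tool", "kwargs": {
  "rows": [
    [0,0,0,-0.011,0,-0.021,0.6],
    [0,0,0,-0.011,0,-0.022,0.6],
    [0,0,0,-0.011,0,-0.021,0.6],
    [0,0,0,-0.011,0,-0.021,0.6],
    [0,0,0,-0.011,0,-0.022,0.6]
  ]
}}

```text
time: 14.2
tool_pos: [0.524, 0.0596, 0.1378]
tcp_rot: [-0.141, 2.664, 0.033]
wrist_force: [0.9, 0.4, -2.0]
width: 0.742
grip_force: 57.4
```

{"fn": "drive_tool", "kwargs": {
  "rows": [
    [0,6.4,0,0.003,0,-0.001,0.6],
    [0,6.5,0,0.002,0,-0.001,0.6],
    [0,6.4,0,0.003,0,0,0.6],
    [0,6.4,0,0.003,0,0,0.6],
    [0,6.4,0,0.003,0,0,0.6],
    [0,6.5,0,0.002,0,0,0.6],
    [0,6.4,0,0.003,0,0.001,0.6],
    [0,6.4,0,0.003,0,-0.001,0.6]
  ]
}}

```text
time: 14.87
tool_pos: [0.504, 0.0574, 0.138]
tcp_rot: [0.143, -2.714, 0.032]
wrist_force: [-0.7, 0.4, -3.0]
width: 0.741
grip_force: 57.5
```

{"fn": "drive_tool", "kwargs": {
  "rows": [
    [0,6.5,0,0.002,0,-0.001,0.6],
    [0,6.4,0,0.003,0,0,0.6],
    [0,6.4,0,0.003,0,0,0.6],
    [0,6.4,0,0.003,0,0,0.6],
    [0,6.5,0,0.003,0,0,0.6],
    [0,6.4,0,0.002,0,0.001,0.6],
    [0,0,0,0,0,0,0.6]
  ]
}}

```text
time: 15.45
tool_pos: [0.4899, 0.056, 0.1416]
tcp_rot: [0.107, -2.034, 0.066]
wrist_force: [-2.1, -0.2, -4.5]
width: 0.743
grip_force: 57.6
```

```bash
python3 - <<'E'
from h import *
s=status.read_state();p,M=cur();z=M[:,2];print(s["time"],np.round(s["q"],2),p,z,np.rad2deg(np.arccos(-z[2])),np.rad2deg(np.arcsin(M[2,1])),p-.026*z,s["wrist_force"])
M2=rot(np.rad2deg(np.arctan2(.0938,.8832)),-62.65);print(np.rad2deg(R.from_matrix(M.T@M2).as_rotvec()))
g=np.array([.513,.058,.045])
plan([(g+.026*M2[:,2],M2,.6)],vs=.02)
E
```

```text
15.45 [ 0.08  0.74  1.46 -0.03  2.05 -1.59] [0.48986495 0.05595967 0.14158235] [-0.88874845 -0.09403375 -0.44864667] 63.34311090514487 -0.012910426119211319 [0.51297241 0.05840454 0.15324716] [-2.13437323 -0.18888303 -4.47638186]
[ 0.02010714 -0.69311344 -0.02473687]
[[0.0,-0.1,0.0,-0.016,0.0,0.008,0.6],[0.0,-0.1,0.0,-0.016,0.0,0.008,0.6],[0.0,-0.1,0.0,-0.016,0.0,0.008,0.6],[0.0,-0.2,0.0,-0.017,0.0,0.009,0.6],[0.0,-0.1,0.0,-0.016,0.0,0.008,0.6],[0.0,-0.1,0.0,-0.016,0.0,0.008,0.6]]
```

{"fn": "drive_tool", "kwargs": {
  "rows": [
    [0,-0.1,0,-0.016,0,0.008,0.6],
    [0,-0.1,0,-0.016,0,0.008,0.6],
    [0,-0.1,0,-0.016,0,0.008,0.6],
    [0,-0.2,0,-0.017,0,0.009,0.6],
    [0,-0.1,0,-0.016,0,0.008,0.6],
    [0,-0.1,0,-0.016,0,0.008,0.6],
    [0,0,0,0,0,0,0.6]
  ]
}}

```text
time: 16.03
tool_pos: [0.4905, 0.0561, 0.0358]
tcp_rot: [0.108, -2.054, 0.066]
wrist_force: [-0.8, 0.4, -2.0]
width: 0.742
grip_force: 57.7
```

{"fn": "drive_tool", "kwargs": {
  "rows": [
    [0,0,0,-0.002,0,0.001,0.6],
    [0,0,0,-0.002,0,0.001,0.6],
    [0,0,0,0,0,0,0.6],
    [0,0,0,0,0,0,0.6]
  ]
}}

```text
time: 16.37
tool_pos: [0.4932, 0.0563, 0.0355]
tcp_rot: [0.108, -2.059, 0.066]
wrist_force: [-0.0, 0.1, -3.3]
width: 0.741
grip_force: 57.6
```

```bash
python3 - <<'E'
from h import *
s=status.read_state();p,M=cur();z=M[:,2];print(s["time"],p,np.rad2deg(np.arccos(-z[2])),p-.026*z,s["wrist_force"])
c=read_camera("side");u,v=proj(c,p)[0].astype(int)
cv2.imwrite("pics/g6.png",cv2.resize(c["color"][v-45:v+35,u-50:u+30,::-1],(600,600),interpolation=cv2.INTER_CUBIC))
E
```

```text
16.3667 [0.4931757  0.05628018 0.03549064] 61.92281653903249 [0.5159882  0.05869705 0.04772782] [-2.87189590e-03  5.24462527e-02 -3.28703797e+00]
```

View pics/g6.png

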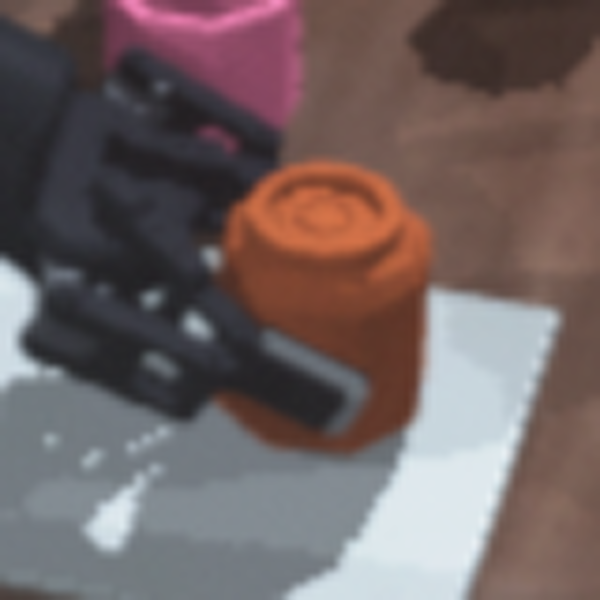

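```bash
python3 - <<'E'
from h import *
M2=rot(6.06,-62.65);g=np.array([.514,.0584,.040])
plan([(g+.026*M2[:,2],M2,.6)],vs=.006)
E
```

```text
[[0.0,0.4,0.0,-0.003,0.0,0.003,0.6],[0.0,0.3,0.0,-0.003,0.0,0.002,0.6]]
```

{"fn": "drive_tool", "kwargs": {
  "rows": [
    [0,0.4,0,-0.003,0,0.003,0.6],
    [0,0.3,0,-0.003,0,0.002,0.6],
    [0,0,0,0,0,0,0.6]
  ]
}}

```text
time: 16.67
tool_pos: [0.4904, 0.056, 0.0262]
tcp_rot: [0.108, -2.043, 0.066]
wrist_force: [-0.6, -0.6, -2.9]
width: 0.741
grip_force: 57.6
```

{"fn": "drive_tool", "kwargs": {
  "rows": [
    [0,0,0,-0.001,0,0.001,0.6],
    [0,0,0,0,0,0,0.6]
  ]
}}

```text
time: 16.83
tool_pos: [0.4902, 0.056, 0.0254]
tcp_rot: [0.107, -2.044, 0.066]
wrist_force: [-0.3, 0.3, -2.8]
width: 0.741
grip_force: 57.6
```

{"fn": "drive_tool", "kwargs": {
  "rows": [
    [0,0,0,-0.001,0,0,0.6],
    [0,0,0,0,0,0,0.6]
  ]
}}

```text
time: 17.0
tool_pos: [0.4909, 0.0561, 0.0249]
tcp_rot: [0.107, -2.044, 0.066]
wrist_force: [-0.5, 0.0, -2.2]
width: 0.742
grip_force: 57.7
```

{"fn": "drive_tool", "kwargs": {
  "rows": [
    [0,0,0,-0.001,0,0.001,0.6],
    [0,0,0,0,0,0,0.6]
  ]
}}

```text
time: 17.17
tool_pos: [0.4909, 0.0561, 0.0249]
tcp_rot: [0.107, -2.044, 0.066]
wrist_force: [0.9, 0.3, 3.7]
width: 0.742
grip_force: 57.9
```

{"fn": "drive_tool", "kwargs": {
  "rows": [
    [0,0,0,-0.001,0,0,0.6],
    [0,0,0,0,0,0,0.6]
  ]
}}

```text
time: 17.33
tool_pos: [0.4909, 0.0561, 0.0249]
tcp_rot: [0.107, -2.042, 0.066]
wrist_force: [-0.8, 1.0, 8.5]
width: 0.741
grip_force: 58.2
```

{"fn": "drive_tool", "kwargs": {
  "rows": [
    [0,0,0,-0.001,0,0.001,0.6],
    [0,0,0,0,0,0,0.6]
  ]
}}

```text
time: 17.5
tool_pos: [0.4909, 0.0561, 0.0249]
tcp_rot: [0.107, -2.042, 0.067]
wrist_force: [-0.4, 0.7, 13.1]
width: 0.74
grip_force: 58.3
```

{"fn": "drive_tool", "kwargs": {
  "rows": [
    [0,0,0,0.002,0,-0.001,0.6],
    [0,0,0,0,0,0,0.8],
    [0,0,0,0,0,0,0.9],
    [0,0,0,0,0,0,1],
    [0,0,0,0,0,0,1],
    [0,0,0,0,0,0,1]
  ]
}}

```text
time: 18.0
tool_pos: [0.4903, 0.056, 0.0232]
tcp_rot: [0.107, -2.044, 0.066]
wrist_force: [0.3, -0.1, 0.0]
width: 1.002
grip_force: 0.0
```

```bash
python3 - <<'E'
from h import *
p,M=cur();z=M[:,2];print(p,status.read_state()["width"])
st=plan([(p-.085*z,M,1.)],vs=.025);print()
Mt=rot(7,0);t=np.array([.591,.341,.09-.021])
st=plan([(st[0]+[-.0,0,.15],M,1.),(np.array([.57,.28,.24]),Mt,1.)],st,ws=6.8);print()
plan([(t+[0,0,.10],Mt,1.)],st)
E
```

```text
[0.49029855 0.0559588  0.02321688] 1.0023732193621107
[[0.0,0.0,0.0,0.0,0.0,-0.021,1.0],[0.0,0.0,0.0,0.0,0.0,-0.022,1.0],[0.0,0.0,0.0,0.0,0.0,-0.021,1.0],[0.0,0.0,0.0,0.0,0.0,-0.021,1.0]]

[[0.0,0.0,0.0,0.027,0.0,-0.014,1.0],[0.0,0.0,0.0,0.026,0.0,-0.013,1.0],[0.0,0.0,0.0,0.027,0.0,-0.014,1.0],[0.0,0.0,0.0,0.027,0.0,-0.014,1.0],[0.0,0.0,0.0,0.026,0.0,-0.014,1.0],[0.1,-6.3,-0.1,0.001,0.021,-0.004,1.0],[0.0,-6.2,-0.1,0.001,0.022,-0.004,1.0],[0.1,-6.3,-0.1,0.001,0.021,-0.003,1.0]]
[[0.0,-6.3,0.0,-0.001,0.022,-0.004,1.0],[0.1,-6.3,-0.1,0.0,0.021,-0.004,1.0],[0.0,-6.2,-0.1,-0.001,0.022,-0.004,1.0],[0.1,-6.3,-0.1,-0.002,0.021,-0.004,1.0],[0.0,-6.3,-0.1,-0.002,0.021,-0.003,1.0],[0.1,-6.3,-0.1,-0.002,0.022,-0.004,1.0],[0.0,-6.2,-0.1,-0.003,0.021,-0.003,1.0]]

[[0.0,0.0,0.0,-0.009,0.019,0.024,1.0],[0.0,0.0,0.0,-0.01,0.02,0.023,1.0],[0.0,0.0,0.0,-0.009,0.019,0.024,1.0]]
```

{"fn": "drive_tool", "kwargs": {
  "rows": [
    [0,0,0,0,0,-0.021,1],
    [0,0,0,0,0,-0.022,1],
    [0,0,0,0,0,-0.021,1],
    [0,0,0,0,0,-0.021,1]
  ]
}}

```text
time: 18.33
tool_pos: [0.5661, 0.064, 0.0627]
tcp_rot: [0.108, -2.044, 0.066]
wrist_force: [-0.3, -0.1, 0.0]
width: 1.0
grip_force: 0.0
```

{"fn": "drive_tool", "kwargs": {
  "rows": [
    [0,0,0,0.027,0,-0.014,1],
    [0,0,0,0.026,0,-0.013,1],
    [0,0,0,0.027,0,-0.014,1],
    [0,0,0,0.027,0,-0.014,1],
    [0,0,0,0.026,0,-0.014,1],
    [0.1,-6.3,-0.1,0.001,0.021,-0.004,1],
    [0,-6.2,-0.1,0.001,0.022,-0.004,1],
    [0.1,-6.3,-0.1,0.001,0.021,-0.003,1]
  ]
}}

```text
time: 19.0
tool_pos: [0.5676, 0.1291, 0.2208]
tcp_rot: [0.132, -2.378, 0.049]
wrist_force: [0.3, 0.4, 0.2]
width: 0.999
grip_force: 0.0
```

{"fn": "drive_tool", "kwargs": {
  "rows": [
    [0,-6.3,0,-0.001,0.022,-0.004,1],
    [0.1,-6.3,-0.1,0,0.021,-0.004,1],
    [0,-6.2,-0.1,-0.001,0.022,-0.004,1],
    [0.1,-6.3,-0.1,-0.002,0.021,-0.004,1],
    [0,-6.3,-0.1,-0.002,0.021,-0.003,1],
    [0.1,-6.3,-0.1,-0.002,0.022,-0.004,1],
    [0,-6.2,-0.1,-0.003,0.021,-0.003,1]
  ]
}}

```text
time: 19.58
tool_pos: [0.5708, 0.2811, 0.2419]
tcp_rot: [-0.193, 3.129, 0.003]
wrist_force: [0.7, 0.2, -0.2]
width: 0.995
grip_force: 0.0
```

```bash
cat > cupfoot.py <<'E'
from h import *
from scipy.optimize import minimize
s=status.read_state();print(s["time"],np.round(s["q"],3),np.round(s["tool_pos"],4))
def flip(y):
    P=cuppts(y);P[:,2]=.076-P[:,2];return P
ob=[]
for n in("top","side"):
    c=read_camera(n);pr=proj(c,[.513,.058,.04])[0];k=None
    for m in masks_of(c,"cup"):
        l,t,r,b=m["bbox"]
        if l-2<pr[0]<r+2 and t-2<pr[1]<b+2: k=m;break
    print(n,pr,k and (k["score"],k["bbox"]))
    # foot patch colour fit: rings of ring mark
    if k: ob.append((c,k["mask"].astype(np.float32)))
def fit(o):
    f=lambda x:sum(((ras(c,flip(x[2])+[x[0],x[1],0])-m)**2).sum() for c,m in o)
    x0=[.513,.058,.1];r=minimize(f,x0,method="Nelder-Mead",options=dict(initial_simplex=[x0,[.523,.058,.1],[.513,.068,.1],[.513,.058,.2]],xatol=1e-4,fatol=.05));print(r.x,r.fun)
for o in ob: fit([o])
fit(ob)
E
python3 cupfoot.py; python3 - <<'E'
from h import *
Mt=rot(7,0);t=np.array([.591,.341,.09-.021])
plan([(t+[0,0,.08],Mt,1.)])
E
```

```text
19.5833 [ 0.419  0.181  1.685 -0.     1.269 -1.275] [0.5708 0.2811 0.2419]
top [253.54596341 230.6017531 ] (0.66, [241.0, 218.3, 268.9, 243.5])
side [302.51171648 228.73882414] (0.76, [290.5, 212.2, 318.9, 253.0])
[0.51228206 0.05907414 0.12291507] 16.358016967773438
[0.51080917 0.05971152 0.07892671] 22.047752380371094
[0.5113534  0.05923117 0.08375156] 46.519676208496094
[[0.0,0.0,0.0,-0.007,0.014,0.023,1.0],[0.0,0.0,0.1,-0.008,0.015,0.023,1.0],[0.0,0.0,0.0,-0.007,0.014,0.023,1.0],[0.0,-0.1,0.0,-0.007,0.015,0.023,1.0]]
```

{"fn": "drive_tool", "kwargs": {
  "rows": [
    [0,0,0,-0.007,0.014,0.023,1],
    [0,0,0.1,-0.008,0.015,0.023,1],
    [0,0,0,-0.007,0.014,0.023,1],
    [0,-0.1,0,-0.007,0.015,0.023,1],
    [0,0,0,0,0,0,1]
  ]
}}

```text
time: 20.2
tool_pos: [0.5904, 0.3402, 0.1407]
tcp_rot: [0.189, -3.127, 0.006]
wrist_force: [-1.3, -0.7, -1.2]
width: 1.001
grip_force: 0.0
```

```bash
python3 - <<'E'
from h import *
print(cur()[0])
Mt=rot(7,0);t=np.array([.591,.341,.09-.021])
plan([(t,Mt,1.)],vs=.016)
E
```

```text
[0.59035912 0.3402051  0.14071092]
[[0.0,-0.1,0.0,0.0,0.0,0.014,1.0],[-0.1,-0.1,0.0,-0.001,0.0,0.015,1.0],[0.0,-0.1,-0.1,0.0,0.001,0.014,1.0],[0.0,-0.1,0.0,0.0,0.0,0.014,1.0],[-0.1,-0.1,0.0,0.0,0.0,0.015,1.0]]
```

{"fn": "drive_tool", "kwargs": {
  "rows": [
    [0,-0.1,0,0,0,0.014,1],
    [-0.1,-0.1,0,-0.001,0,0.015,1],
    [0,-0.1,-0.1,0,0.001,0.014,1],
    [0,-0.1,0,0,0,0.014,1],
    [-0.1,-0.1,0,0,0,0.015,1],
    [0,0,0,0,0,0,1]
  ]
}}

```text
time: 20.7
tool_pos: [0.5916, 0.3398, 0.0724]
tcp_rot: [-0.191, 3.132, 0.002]
wrist_force: [-0.6, -0.2, -1.9]
width: 1.007
grip_force: 0.0
```

```bash
python3 - <<'E'
from h import *
p,M=cur();print(p,np.rad2deg(R.from_matrix(M.T@rot(7,0)).as_rotvec()),status.read_state()["wrist_force"])
E
```

```text
[0.59159555 0.33982197 0.07239326] [ 0.04882042  0.19205397 -0.02405072] [-0.59078027 -0.20830977 -1.88265689]
```

{"fn": "drive_tool", "kwargs": {
  "rows": [
    [0,0,0,0,0,0,0.3],
    [0,0,0,0,0,0,0.3],
    [0,0,0,0,0,0,0.3],
    [0,0,0,0,0,0,0.3],
    [0,0,0,0,0,0,0.3],
    [0,0,0,0,0,0,0.3],
    [0,0,0,0,0,0,0.3],
    [0,0,0,0,0,0,0.3]
  ],
  "force": 60
}}

```text
time: 21.37
tool_pos: [0.5945, 0.3424, 0.0781]
tcp_rot: [-0.192, 3.123, 0.007]
wrist_force: [-0.5, -3.5, 5.3]
width: 0.387
grip_force: 60.2
```

{"fn": "drive_tool", "kwargs": {
  "rows": [
    [0,0,0,0,0,0,0.3],
    [0,0,0,0,0,0,0.3],
    [0,0,0,0,0,0,0.3],
    [0,0,0,0,0,0,0.3]
  ]
}}

```text
time: 21.7
tool_pos: [0.5946, 0.3424, 0.0781]
tcp_rot: [-0.192, 3.123, 0.007]
wrist_force: [-0.1, -2.1, 6.3]
width: 0.388
grip_force: 60.2
```

```bash
python3 - <<'E'
from h import *
p,M=cur();np.save("grasp.npy",np.c_[M,p]);print(p,M[:,2])
st=plan([(p+[0,0,.06],M,.3)],vs=.012);print();st=plan([(p+[0,0,.12],M,.3)],st,vs=.03)
E
```

```text
[0.59455784 0.34241448 0.07807884] [ 0.01206858  0.00553241 -0.99991187]
[[0.0,0.0,0.0,0.0,0.0,-0.012,0.3],[0.0,0.0,0.0,0.0,0.0,-0.012,0.3],[0.0,0.0,0.0,0.0,0.0,-0.012,0.3],[0.0,0.0,0.0,-0.001,0.0,-0.012,0.3],[0.0,0.0,0.0,0.0,0.0,-0.012,0.3]]

[[0.0,0.0,0.0,0.0,0.0,-0.03,0.3],[0.0,0.0,0.0,-0.001,0.0,-0.03,0.3]]
```

{"fn": "drive_tool", "kwargs": {
  "rows": [
    [0,0,0,0,0,-0.012,0.3],
    [0,0,0,0,0,-0.012,0.3],
    [0,0,0,0,0,-0.012,0.3],
    [0,0,0,-0.001,0,-0.012,0.3],
    [0,0,0,0,0,-0.012,0.3],
    [0,0,0,0,0,-0.03,0.3],
    [0,0,0,-0.001,0,-0.03,0.3],
    [0,0,0,0,0,0,0.3]
  ]
}}

```text
time: 22.37
tool_pos: [0.5981, 0.3443, 0.2058]
tcp_rot: [-0.192, 3.114, 0.016]
wrist_force: [1.2, 1.3, -0.9]
width: 0.39
grip_force: 60.8
```

```bash
python3 - <<'E'
from h import *
G=np.load("grasp.npy");p,M=cur();print(p,M[:,2],np.rad2deg(R.from_matrix(M.T@G[:,:3]).as_rotvec()),status.read_state()["wrist_force"],status.read_state()["q"].round(2) if hasattr(status.read_state()["q"],"round") else 0)
t=G[:,3]+[.5115-.5912,.0592-.341,.10]
print(t);plan([(t,G[:,:3],.3)],vs=.03)
E
```

```text
[0.59806136 0.34430682 0.20583818] [ 0.02113323  0.01147109 -0.99971086] [ 2.73991203e-01  5.57300724e-01 -3.15259463e-04] [ 1.23031126  1.3027406  -0.86748613] [ 0.49  0.29  1.62  0.    1.21 -1.21]
[0.51485784 0.06061448 0.17807884]
[[0.0,0.1,0.0,0.012,-0.027,0.002,0.3],[0.1,0.0,0.0,0.012,-0.027,0.003,0.3],[0.0,0.1,0.0,0.011,-0.027,0.002,0.3],[0.0,0.0,0.0,0.012,-0.028,0.002,0.3],[0.0,0.1,0.0,0.012,-0.027,0.003,0.3],[0.1,0.0,0.0,0.012,-0.027,0.002,0.3],[0.0,0.1,0.0,0.012,-0.027,0.002,0.3],[0.0,0.0,0.0,0.011,-0.027,0.003,0.3]]
[[0.0,0.1,0.0,0.012,-0.027,0.002,0.3],[0.1,0.1,0.0,0.012,-0.028,0.003,0.3]]
```

{"fn": "drive_tool", "kwargs": {
  "rows": [
    [0,0.1,0,0.012,-0.027,0.002,0.3],
    [0.1,0,0,0.012,-0.027,0.003,0.3],
    [0,0.1,0,0.011,-0.027,0.002,0.3],
    [0,0,0,0.012,-0.028,0.002,0.3],
    [0,0.1,0,0.012,-0.027,0.003,0.3],
    [0.1,0,0,0.012,-0.027,0.002,0.3],
    [0,0.1,0,0.012,-0.027,0.002,0.3],
    [0,0,0,0.011,-0.027,0.003,0.3]
  ]
}}

```text
time: 23.03
tool_pos: [0.527, 0.1141, 0.1768]
tcp_rot: [-0.193, 3.132, 0.001]
wrist_force: [0.7, 0.6, -1.7]
width: 0.388
grip_force: 60.9
```

{"fn": "drive_tool", "kwargs": {
  "rows": [
    [0,0.1,0,0.012,-0.027,0.002,0.3],
    [0.1,0.1,0,0.012,-0.028,0.003,0.3],
    [0,0,0,0,0,0,0.3],
    [0,0,0,0,0,0,0.3]
  ]
}}

```text
time: 23.37
tool_pos: [0.5101, 0.0566, 0.1715]
tcp_rot: [0.188, -3.136, 0.002]
wrist_force: [-0.1, 1.4, -1.6]
width: 0.388
grip_force: 61.1
```

```bash
cat > chk.py <<'E'
from h import *
G=np.load("grasp.npy");s=status.read_state();p,M=cur();print(s["time"],p,np.rad2deg(R.from_matrix(M.T@G[:,:3]).as_rotvec()).round(2),np.round(s["wrist_force"],2),s["width"])
tip=p+M@(G[:,:3].T@(np.array([.5912,.3410,.010])-G[:,3]));print("tip",tip,"dev from cup",tip-[.5115,.0592,.072])
E
python3 chk.py; python3 - <<'E'
from h import *
G=np.load("grasp.npy");p,M=cur()
for n in("side","top"):
    c=read_camera(n)
    for m in masks_of(c,"tester")[:2]: print(n,m["score"],m["bbox"])
    for m in masks_of(c,"cup"):
        if n=="side": print(m["score"],m["bbox"])
    if n=="side":
        tip=p+M@(G[:,:3].T@(np.array([.5912,.3410,.010])-G[:,3]))
        u,v=proj(c,tip)[0];print("pred tip px",u,v, "nose bottom",proj(c,tip+[0,0,.012])[0])
        for y in range(int(v)-16,int(v)+10): print(y,' '.join("%02x%02x%02x"%tuple(c["color"][y,x]) for x in range(int(u)-9,int(u)+10)))
E
```

```text
23.3667 [0.51008684 0.05660271 0.17146297] [-0.29 -0.73 -0.17] [-0.11  1.35 -1.61] 0.38776388957004926
tip [0.50590089 0.05475509 0.10344041] dev from cup [-0.00559911 -0.00444491  0.03144041]
side 0.64 [301.7, 161.3, 313.9, 208.0]
0.87 [273.9, 173.8, 298.5, 210.6]
0.78 [290.0, 213.9, 318.0, 252.1]
0.77 [354.1, 206.4, 379.2, 238.7]
0.63 [322.4, 153.6, 346.9, 187.7]
pred tip px 306.1599643372922 206.34885068362468 nose bottom [306.23752063 202.00094398]
190 85475f 914b67 96546d 725663 535357 4d4f54 4e5154 4d5155 4b4f54 4a4c52 4b4e53 4b4f54 4c4f53 4a4d52 4a4c51 585356 665450 594640 433431
191 86465f 8f4b65 884e63 67525c 525357 4d5154 4e5255 4e5256 4d5055 4c4f56 4c4f54 4d5154 4c4f53 4b4e52 4c4e52 5b5454 64524d 51403b 3d302c
192 86475f 8f4b65 844c5f 645159 515257 4e5155 4d5154 4d5156 4d5056 4c5055 4d5155 4c5054 4d5054 4b4d52 4d4d52 5a5050 65514c 5e4841 483732
193 874760 924d67 92536a 705662 525257 4d5154 4e5256 4c4f55 4d5155 4d5055 4e5156 4d5156 4d5155 4b4e53 4b4b50 584c4c 64504a 644d45 5c453f
194 864760 924e69 98566f 765863 555358 4d5054 4c5054 4e5155 4e5156 4d5055 4e5056 4d5055 4d5056 
[... 2218 characters left out ...]
a 7f645a 7d6159
211 745c52 765a50 7a5a4f 865e51 946251 986351 986451 986452 946453 8f6455 866155 816257 7e6258 7d625a 7d645a 7b6159 7d6359 7d6258 795d55
212 8e6050 9f614c ab644b b06347 b56547 b56547 ad6145 a95f45 ae6247 b26448 b3664c aa664e 976352 866357 7f6358 7d6359 7f645c 7d6159 7b5f56
213 b46649 b76446 aa5c3f 9b533b 924f38 8f4e38 8a4b36 884b35 8b4b34 965038 a85a3e ad5f41 af6346 a9654c 986653 886458 806459 7e6259 7d6158
214 ac5d40 944f38 854834 7e4433 7c4431 7d4431 7d4632 7a4431 784230 794230 804531 884933 9d543b b56242 b86948 a76950 8d6658 80635a 7f635b
215 8e4d37 7c4432 9e543a b15e40 b25f40 b05e40 af5e3f ad5e3f a95b3d 8f4d36 7b4331 73402e 7f4532 9f563b ba6643 bb6a48 9d6954 84665a 81665c
```

```bash
cat > go.py <<'E'
import sys
from h import *
G=np.load("grasp.npy");z=float(sys.argv[1]);v=float(sys.argv[2])
off=G[:,:3].T@(np.array([.5912,.3410,.010])-G[:,3])
plan([(np.array([.5115,.0592,.072+z])-G[:,:3]@off,G[:,:3],.3)],vs=v)
E
python3 chk.py; python3 go.py .012 .006
```

```text
23.6667 [0.51109785 0.05864356 0.17150839] [-0.3  -0.71  0.07] [ 0.5   0.23 -1.68] 0.39115065442356023
tip [0.50694722 0.05676744 0.10348444] dev from cup [-0.00455278 -0.00243256  0.03148444]
[[-0.1,-0.2,0.0,-0.001,0.0,0.005,0.3],[0.0,-0.2,0.0,-0.001,0.001,0.005,0.3],[-0.1,-0.1,0.1,-0.001,0.0,0.005,0.3],[-0.1,-0.2,0.0,-0.001,0.0,0.004,0.3]]
```

{"fn": "drive_tool", "kwargs": {
  "rows": [
    [-0.1,-0.2,0,-0.001,0,0.005,0.3],
    [0,-0.2,0,-0.001,0.001,0.005,0.3],
    [-0.1,-0.1,0.1,-0.001,0,0.005,0.3],
    [-0.1,-0.2,0,-0.001,0,0.004,0.3],
    [0,0,0,0,0,0,0.3],
    [0,0,0,0,0,0,0.3]
  ]
}}

```text
time: 24.17
tool_pos: [0.5141, 0.059, 0.1515]
tcp_rot: [-0.189, 3.126, 0.007]
wrist_force: [-0.5, 0.3, -2.5]
width: 0.392
grip_force: 61.2
```

```bash
python3 chk.py; python3 go.py .006 .006; python3 - <<'E'
from h import *
c=read_camera("side");G=np.load("grasp.npy");p,M=cur();tip=p+M@(G[:,:3].T@(np.array([.5912,.3410,.010])-G[:,3]))
u,v=proj(c,tip)[0];print("pred tip",u,v,"mark c",proj(c,[.5115,.0592,.072]), "foot ring",[proj(c,[.5115+a,.0592+b,.076])[0].round(1).tolist() for a,b in((-.0235,0),(.0235,0),(0,.0235),(0,-.0235))])
u0=int(u)-16
print("col",u0)
for y in range(int(v)-5,int(v)+16): print(y,''.join(("O" if a[0]-a[2]>75 else "o" if a[0]-a[2]>50 else "-" if a[0]-a[2]>18 else "G") for a in c["color"][y,u0:u0+34].astype(int)), ' '.join("%3d"%c["color"][y,x,0] for x in range(u0+4,u0+28)))
E
```

```text
24.1667 [0.51409148 0.05904303 0.15151688] [-0.01 -0.12 -0.11] [-0.46  0.28 -2.5 ] 0.3923181714739959
tip [0.51058435 0.05760762 0.083446  ] dev from cup [-0.00091565 -0.00159238  0.011446  ]
[[0.0,-0.1,-0.1,-0.001,0.001,0.005,0.3]]
pred tip 303.58806502651373 213.696576743516 mark c [[303.16542762 218.23368884]] foot ring [[313.2, 218.3], [293.3, 215.4], [300.9, 222.9], [305.4, 211.0]]
col 287
208 -------GG----GGGGGGGGG------------ 115 105  86  71  66  84 100 107 107 107 105 104 103 100  97  96  98 113 121 124 125 125 126 128
209 ------GGG----GGGGGGGG-------------  92  80  68  63  69  98 110 110 111 110 107 105 103 100  97  96  97 113 123 125 127 126 126 128
210 ---GGGGG-----GGGGGGGG-------------  73  72  70  72  95 112 114 112 113 111 108 105 102  99  95  96 103 116 122 124 127 126 125 125
211 GGGGGGGG-------GGGGG--------------  71  72  74  80 106 116 116 118 122 131 128 114 103  97  97 104 118 128 127 124 124 124 125 124
212 GGGGGGG---oOOOO-GGGoOOo-----------  72  74  78 102 119 126 142 159 171 177 172 141 109  97 109 151 174 169 151 134 126 127 127 126
213 GGGGGGG-oOOOOOO-GGGoOOO
[... 1432 characters left out ...]
1 123 108 104 123 160 177
224 GGG-oooooooooooooOOooooooOOOOOo--- 116 115 113 112 114 112 112 111 110 109 109 112 127 133 130 123 116 106 100 103 123 148 170 176
225 GGG-ooooooooooooooooooooOOOOOO-GGG 113 113 115 118 118 116 112 111 111 110 108 110 113 113 111 109 103 105 106 115 147 163 162 146
226 GGG-oooooooooooooooooooOOOOOOO-GGG 112 114 115 119 121 120 118 118 119 117 114 116 114 113 113 115 112 112 118 140 152 150 141 130
227 GGG-ooooooooooooooooooOOOOOOOo-GGG 108 112 116 118 119 122 122 122 123 121 120 117 119 119 118 119 118 119 128 134 134 132 130 129
228 GGG-oooooooooooooooOOooooOOooo-GGG 103 108 113 117 121 120 119 121 120 121 120 119 121 118 121 127 130 124 122 123 125 126 127 121
```

{"fn": "drive_tool", "kwargs": {
  "rows": [
    [0,-0.1,-0.1,-0.001,0.001,0.004,0.3],
    [0,0,0,0,0,0.003,0.3],
    [0,0,0,0,0,0,0.3],
    [0,0,0,0,0,0,0.3]
  ]
}}

```text
time: 24.55
tool_pos: [0.5153, 0.0602, 0.145]
tcp_rot: [-0.192, 3.123, 0.007]
wrist_force: [0.9, 0.5, -1.7]
width: 0.39
grip_force: 61.2
```

```bash
python3 chk.py; python3 go.py -.001 .003
```

```text
24.55 [0.51527865 0.0602324  0.14500261] [-0.01  0.02 -0.01] [ 0.91  0.51 -1.68] 0.3903970397394812
tip [0.51194994 0.05880734 0.07692256] dev from cup [ 0.00044994 -0.00039266  0.00492256]
[[0.0,0.0,0.0,0.0,0.0,0.003,0.3],[0.0,0.0,0.0,0.0,0.0,0.003,0.3]]
```

{"fn": "drive_tool", "kwargs": {
  "rows": [
    [0,0,0,0,0,0.002,0.3],
    [0,0,0,0,0,0.001,0.3],
    [0,0,0,0,0,0,0.3],
    [0,0,0,0,0,0,0.3]
  ]
}}

```text
time: 24.88
tool_pos: [0.5156, 0.0602, 0.1422]
tcp_rot: [-0.192, 3.122, 0.007]
wrist_force: [-0.1, -0.2, -2.5]
width: 0.393
grip_force: 61.2
```

{"fn": "drive_tool", "kwargs": {
  "rows": [
    [0,0,0,0,0,0.002,0.3],
    [0,0,0,0,0,0,0.3],
    [0,0,0,0,0,0,0.3]
  ]
}}

```text
time: 25.13
tool_pos: [0.5159, 0.0603, 0.1405]
tcp_rot: [-0.192, 3.122, 0.007]
wrist_force: [-0.7, -0.2, -2.1]
width: 0.39
grip_force: 61.2
```

{"fn": "drive_tool", "kwargs": {
  "rows": [
    [0,0,0,0,0,0.001,0.3],
    [0,0,0,0,0,0,0.3],
    [0,0,0,0,0,0,0.3]
  ]
}}

```text
time: 25.38
tool_pos: [0.5159, 0.0603, 0.1395]
tcp_rot: [-0.192, 3.122, 0.007]
wrist_force: [0.5, 0.7, -0.1]
width: 0.392
grip_force: 61.2
```

{"fn": "drive_tool", "kwargs": {
  "rows": [
    [0,0,0,0,0,0.001,0.3],
    [0,0,0,0,0,0,0.3],
    [0,0,0,0,0,0,0.3]
  ]
}}

```text
time: 25.63
tool_pos: [0.5159, 0.0603, 0.1385]
tcp_rot: [-0.192, 3.122, 0.007]
wrist_force: [-0.0, 0.7, 1.1]
width: 0.394
grip_force: 61.3
```

```bash
python3 chk.py
```

```text
25.6333 [0.51585529 0.06027416 0.13847796] [-0.02  0.09 -0.01] [-0.01  0.66  1.09] 0.39381218680710484
tip [0.51260016 0.05885233 0.07039428] dev from cup [ 0.00110016 -0.00034767 -0.00160572]
```

```bash
cat > avg.py <<'E'
from h import *
f=[]
for _ in range(12): read_camera("side");f.append(status.read_state()["wrist_force"])
f=np.array(f);print(f.mean(0).round(2),f.std(0).round(2)/12**.5,cur()[0])
E
python3 avg.py
```

```text
[ 0.53 -0.03  0.23] [0.13856406 0.11547005 0.12701706] [0.51578183 0.06026737 0.13837647]
```

{"fn": "drive_tool", "kwargs": {
  "rows": [
    [0,0,0,0,0,0.002,0.3],
    [0,0,0,0,0,0,0.3],
    [0,0,0,0,0,0,0.3]
  ]
}}

```text
time: 26.48
tool_pos: [0.5158, 0.0603, 0.1364]
tcp_rot: [-0.192, 3.122, 0.007]
wrist_force: [1.0, -0.2, 1.4]
width: 0.388
grip_force: 61.4
```

```bash
python3 avg.py
```

```text
[ 0.89 -0.4   1.58] [0.09526279 0.14145082 0.09526279] [0.515805   0.06029059 0.13638188]
```

{"fn": "drive_tool", "kwargs": {
  "rows": [
    [0,0,0,0,0,0.0013,0.3],
    [0,0,0,0,0,0,0.3],
    [0,0,0,0,0,0,0.3]
  ]
}}

```text
time: 27.33
tool_pos: [0.5158, 0.0603, 0.1351]
tcp_rot: [-0.192, 3.122, 0.007]
wrist_force: [0.9, 0.4, 2.1]
width: 0.392
grip_force: 61.5
```

```bash
python3 avg.py; python3 chk.py; cat > end.py <<'E'
from h import *
for n in("top","side"):
    c=read_camera(n)
    for o in("cup","tester","water_pot","barrel_former","tiles","mallet","rib"): print(n,o,[(round(m["score"],2),np.round(m["bbox"]).tolist()) for m in masks_of(c,o)])
c=read_camera("side");p=proj(c,[.5115,.0592,.072])[0].astype(int);u0=p[0]-14
for y in range(p[1]-10,p[1]+6): print(y,''.join(("O" if a[0]-a[2]>75 else "o" if a[0]-a[2]>50 else "-" if a[0]-a[2]>18 else "G") for a in c["color"][y,u0:u0+30].astype(int)))
E
python3 end.py
```

```text
[ 0.8  -0.37  2.32] [0.11835681 0.12701706 0.10969655] [0.51579248 0.06029322 0.13503969]
27.9333 [0.51579248 0.06029322 0.13503969] [-0.02  0.07 -0.01] [ 0.63 -0.23  1.81] 0.38951590548367393
tip [0.51252141 0.05887061 0.06695679] dev from cup [ 0.00102141 -0.00032939 -0.00504321]
top cup [(0.87, [242.0, 223.0, 265.0, 243.0]), (0.83, [328.0, 173.0, 360.0, 202.0]), (0.72, [354.0, 224.0, 385.0, 251.0]), (0.69, [297.0, 181.0, 321.0, 214.0]), (0.5, [283.0, 276.0, 294.0, 297.0])]
top tester []
top water_pot [(0.92, [223.0, 112.0, 263.0, 149.0])]
top barrel_former [(0.6, [273.0, 120.0, 296.0, 149.0])]
top tiles [(0.57, [315.0, 139.0, 342.0, 168.0])]
top mallet [(0.79, [394.0, 163.0, 439.0, 235.0])]
top rib []
side cup [(0.86, [271.0, 172.0, 297.0, 212.0]), (0.83, [287.0, 216.0, 318.0, 254.0]), (0.71, [273.0, 156.0, 294.0, 178.0])]
side tester [(0.8, [299.0, 177.0, 312.0, 221.0])]
side water_pot [(0.94, [169.0, 204.0, 213.0, 240.0])]
side barrel_former [(0.69, [200.0, 181.0, 225.0, 212.0])]
side tiles [(0.54, [234.0, 172.0, 258.0, 192.0])]
side mallet [(0.55, [284.0, 140.0, 342.0, 156.0]), (0.24, [290.0, 216.0, 318.0, 249.0])]
side rib [(0.44, [357.0, 279.0, 382.0, 290.0])]
208 -----GG-GGGGGGGGGGGG----------
209 ----GGG-GGGGGGGGGGGG----------
210 -GGGGG---GGGGGGGGGG-----------
211 GGGGGG----GGGGGGGGG-----------
212 GGGGG---oO-GGGGGGGoOo---------
213 GGGGG-oOOOoGGGGGGGoOOOo-------
214 GGGG-oOOOO-GGGGGGG-oOOOO------
215 GGG--OOOOo-GGGGGGG--oOOOo-----
216 GG-ooOOOoOoGGGGGGGooooOOOo----
217 G--OOOOOOOO-GGGGG-OOOoOOOOo---
218 --oOOOOOOOOO-GG-oOOOOOOOOOOo--
219 G-oOOOOOOOOOo--OOOOOOOOOOOOOo-
220 GGoOoOOOOOOooooOOOOOOOOOOOOOO-
221 GGooooOOoooooooOOOOOOOOOOOOOOo
222 G-oooooooooooooOOOOOOOooOOOOOo
223 G-ooooooooooooOOOOOOooooOOOOO-
```

```bash
python3 -c "
from workcell import workorder
print(workorder.finish_job())"
```

```text
the job is handed in; nothing more can be done
None
```

The job is handed in at about 28 s: the cup stands mouth-down on the board and the tester is held upright on the ring mark, pressed about half way (plunger roughly 5 mm in, about 4.3 N); I saw no sign that anything else on the bench had moved.

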